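Load a cuvette cassette into a spring-loaded magazine

ROBOT

A 6-joint arm with a two-finger parallel gripper is mounted at the origin on the work surface. World frame = base frame: x ahead of the robot, y to its left, z up, the work surface at z = 0. Lengths are in m, angles in rad, forces in N, time in s.
With the tool pointing down it reaches from about 0.35 to 0.875 m from the base axis. Payload 4.2 kg.
Tool frame: the origin (TCP) lies midway between the tips of the shut fingers; the grasp point (between the pads) lies 19 mm behind it; z points along the fingers, y is the line along which they close (so a half turn about z gives the same grasp; the last joint's range is limited). The gripper opens to 87 mm and grips with 3 to 60 N. Pads are 19 mm wide; open, the fingers measure 117 mm over their backs; the gripper's body (75 mm by 190 mm) begins 51 mm behind the grasp point.
Start: joints at [0.259, 0.385, 0.008, 0, -1.194, -0.259], TCP at [0.625, 0, 0.223] pointing down, gripper open.
Joint ranges: [-3.14, 3.14], [-1.21, 2.06], [-1.07, 1.41], [-3.16, 2.05], [-2.99, -0.16], [-3.1, 3.1]. Speed limits (rad/s): [2.79, 2.79, 3.14, 3.14, 3.14, 3.14].

INTERFACE

Orientations are given as a unit quaternion [x, y, z, w].
In Python, from bench import bot gives the robot as it stands.
- The arm moves only by the shell command python3 -m jog 'ROWS' [FORCE]. ROWS is JSON, a list of rows, each a list of 3 entries, a list of its own where there are three numbers: the shift along the tool's x, y, z in m, then the turn about the tool's z in degrees, then the finger opening in m, from 0 to 0.087. In form: [[[tx, ty, tz], roll, fingers], ...]. A call has 1 to 12 rows; each row is the pose to reach, as a shift and turn from the pose commanded when the call began, along the tool's axes at that moment; what a row does not reach only later rows make up. A row lasts 1/12 s, in which the tool goes at most 41.7 mm and 7.16 degrees, less where a joint would pass 70% of its speed; a pose out of reach is approached as far as the arm can. A call with a gripper value outside its range is refused whole. The fingers move at their own pace and stop on an object; FORCE is the grip in N (left out, the last holds). Time passes only in rows, so rows that repeat a pose let the fingers close. It gives the time, the measured TCP pose, the force, the opening and the grip force at its end, in the units of the state.
- bot.get_obs(): the state, without advancing time (a new reading comes with each control period).
- bot.capture(name): name is "scene" or "side" or "wrist"; returns the picture (480x640x3 uint8, blue, green, red); there is no depth.
- bot.camera_model(name): a dict with "camera_matrix" (3x3 intrinsics, pixels), "R" (3x3) and "t" (3): a world point X has camera coordinates R X + t. Camera axes: x right, y down, z forward; pixel columns grow to the right and rows downward; lengths in m; the calibration is good to about 2 mm. The wrist camera is an equidistant fisheye: a pixel r from the principal point sees the ray r / f radians off the axis. A picture is of the moment at which its call begins: read the wrist's pose just before it. camera_model takes no time and is no camera call; for the wrist camera it gives the pose at the moment of the call.
- bot.close_job(): hands the job in; it is judged then, once.
Trained networks look in the newest picture that a camera, given by its name, has taken for a name from the list of things; names that differ only in an ending like _2 or _b are one class to them, and where a whole thing is asked for, a point or a joint stands for the part that bears it (a point fixed in the world has none). Each returns a list of dicts, best first, with "confidence" (0 to 1); they miss things now and then, are a little off and sometimes report something else, mostly with a low value. They report only what shows in the picture. A call takes as long as a camera call.
- bot.spot_in(name, camera): "point" ([x, y, z] in m, in world coordinates, good to about 4 mm: the middle of the surface that is visible of it).
- bot.outline_of(name, camera): "pixels" (480x640 bool, what is visible of it).
The state is a dict: "t": time; "joint_positions": joint angles; "qd": joint speeds; "tau": joint torques, N m; "eef_pos": TCP position; "ee_rot": TCP orientation; "wrist_force": force on the tool from outside, world axes, zero at the start; "torque": the same for the moment, N m; "finger_gap": finger opening in m; "grip_force": force on a finger pad.
Only numpy, scipy, OpenCV 4.12 (cv2) and the standard library are available. Lean on these libraries where they do the work, as an engineer would, in place of code of your own. Each camera call takes 0.05 s, during which the arm holds its last target. There are 200 camera calls.

TASK

Load the blue cuvette cassette into the leaning spring column of the magazine: set it square in the mouth with its grip rib outwards, push it down against the spring until both red latches snap over its top, then let go and move clear. Leave the green cassette where it is and do not shift or knock over the glassware.

Things in the scene. Friction and masses are not known exactly. Their poses are not given: they have to be found in the camera images.
- cassette_blue: Blue cuvette cassette to load, 0.2-0.4 kg, flat on the table: block 64 (its x) x 130 (its y) x 36 mm high. Origin: centre of the underside; z up. Same shape after a half turn about z. Six pale cuvettes in its top. Each end (+-y) has a channel 30 mm wide, 10 mm deep, from the underside to 10 mm below the block's top, so only this 10 mm top edge meets the latches.
- cassette_green: A green cassette of the same shape and size, not to be used; it also lies on the table. Origin: centre of the underside.
- column: Fixed grey spring column of the white magazine, leaning 28 degrees from vertical, roughly towards the robot. Origin: centre of the mouth in the rim plane, 205 mm above the table. z: along the axis, out of the mouth; y: level, along the bore's long side; x: to the back and up. Bore 68 (x) x 134 (y) mm: 2 mm play a side. A cassette goes in rib outwards, its y along y, either way round.
- lift (a joint): Orange lift plate in the column, carries the cassette on a spring. 0: up, its top 20 mm below the rim; grows (m) as pushed down along the axis, to a stop at 0.037. It pushes back with about 5 N at 0, rising to about 11 N. Latched cassette: about 0.030. Push to 0.033-0.036, then let go: the spring lifts the cassette against the latches.
- latch_l (a joint): Red spring latch at the bore's +y end. 0: sprung in, nose 8 mm inside the bore, flat underside 14 mm below the rim, slope above; grows to 0.010 m pushed outwards. The cassette's top edge shoves it aside on the way down (both: up to about 10 N extra) and it snaps back over the block's top when that is 14 mm below the rim (cassette underside 50 mm below).
- latch_r (a joint): The same latch at the -y end of the bore.
- flask0: Conical glass flask, 84 mm across the foot, 133 mm high, standing; origin: centre of its underside. A bystander.
- flask1: Conical glass flask, 84 mm across the foot, 133 mm high, standing; origin: centre of its underside. A bystander.
- flask2: Conical glass flask, 84 mm across the foot, 133 mm high, standing; origin: centre of its underside. A bystander.
- bottle: Amber glass bottle, 66 mm across, about 150 mm high, standing; origin: centre of its underside. A bystander.
- beaker: White beaker, 72 mm across, 90 mm high, standing; origin: centre of its underside. A bystander.
- rib (a point): Centre of the top of the blue cassette's upright white grip rib, 78 mm above its underside. The rib stands across the middle of the block's top: 56 mm long along x, 16 mm thick along y (pinch it along y), 42 mm high.
- mouth (a point): The same point, centre of the column's mouth. Yellow lips flare outwards and rise 10 mm over the rim; nothing else stands above the mouth plane.

How it is judged:
At the end, for the whole second after the job is handed in: The blue cassette sits square in the column (within 6 mm of its centre line and 0.06 rad of its axis), its underside at least 46 mm below the rim with the lift pushed down more than 25 mm, both latches sprung back in (under 3 mm), at rest and released (z of cassette_blue in the frame of column below -0.046 m and x of cassette_blue in the frame of column between -0.006 and 0.006 m and y of cassette_blue in the frame of column between -0.006 and 0.006 m and angle between the z axis of cassette_blue and the z axis of column, either way round below 0.06 rad and value of joint each of latch_l, latch_r below 0.003 m and value of joint lift above 0.025 m and linear speed of cassette_blue below 0.02 m/s and contact force between cassette_blue and the fingers below 0.1 N); the robot touches nothing.
It fails at once if the green cassette is shifted by more than 30 mm (distance of cassette_green from where it was at the start of the episode above 0.03 m).
It fails at once if a flask, the bottle or the beaker is shifted by more than 40 mm or tipped over (distance of any of flask0, flask1, flask2, bottle, beaker from where it was at the start of the episode above 0.04 m or angle between any of flask0, flask1, flask2, bottle, beaker's own z axis and vertical above 0.5 rad).
It also fails if it takes over 53 s, if anything falls off the work surface, if the arm or the gripper's body presses on something with over 40 N, if the wrist force passes 120 N, or if a joint passes its speed limit or range.

## Working session

There is one attempt and no reset: what is moved stays moved. The work goes in short steps, Python scripts to look and compute and a shell command to move; the robot and the scene stay as the last step left them, time stands still between calls to the robot, and variables do not carry over. Pictures are saved under pics/ and viewed, at most 10 in all, crops included, and the job is handed in when it is done.

```bash
mkdir -p pics
cat > h.py <<'E'
import numpy as np, cv2
from bench import bot
from scipy.spatial.transform import Rotation as R
E
python3 - <<'E'
from h import *
o=bot.get_obs(); print(o['t'],o['eef_pos'],o['ee_rot'])
for c in ['scene','side']:
    im=bot.capture(c); cv2.imwrite(f'pics/{c}0.png',im)
    m=bot.camera_model(c); Rm=np.array(m['R']); print(c,(-Rm.T@m['t']).round(3),Rm[2].round(3))
    for n in ['cassette_blue','cassette_green','column','mouth','rib','lift','latch_l','latch_r','flask0','bottle','beaker']:
        print(n,[(np.round(d['point'],3).tolist(),round(d['confidence'],2)) for d in bot.spot_in(n,c)][:4])
E
```

```text
0.0 [6.24386479e-01 1.71800813e-05 2.21457078e-01] [-0.70704992  0.70716277  0.00074208 -0.00081837]
scene [1.406 0.219 1.301] [-0.584 -0.121 -0.802]
cassette_blue []
cassette_green [([0.621, 0.166, 0.042], 0.68)]
column [([0.602, -0.22, 0.184], 0.8), ([0.561, -0.314, 0.206], 0.37)]
mouth [([0.602, -0.22, 0.188], 0.61), ([0.385, -0.382, 0.07], 0.51)]
rib []
lift [([0.543, -0.218, 0.18], 0.6)]
latch_l [([0.563, -0.139, 0.199], 0.4)]
latch_r [([0.563, -0.139, 0.199], 0.4)]
flask0 [([0.788, 0.144, 0.058], 0.81), ([0.726, 0.414, 0.06], 0.81), ([0.453, 0.25, 0.038], 0.28)]
bottle [([0.535, 0.434, 0.093], 0.9), ([0.562, -0.312, 0.205], 0.4)]
beaker [([0.396, 0.01, 0.057], 0.89)]
side [-0.071 -0.833  1.017] [ 0.461  0.615 -0.639]
cassette_blue [([0.592, 0.154, 0.042], 0.6)]
cassette_green [([0.593, 0.158, 0.04], 0.65), ([0.435, 0.24, 0.037], 0.55), ([0.747, 0.125, 0.049], 0.34)]
column [([0.563, -0.243, 0.193], 0.61), ([0.561, -0.15, 0.2], 0.38)]
mouth [([0.432, 0.238, 0.037], 0.73), ([0.569, -0.242, 0.188], 0.64)]
rib [([0.431, 0.24, 0.04], 0.59)]
lift []
latch_l [([0.556, -0.305, 0.203], 0.65), ([0.559, -0.148, 0.197], 0.58)]
latch_r [([0.556, -0.305, 0.203], 0.65), ([0.559, -0.148, 0.197], 0.58)]
flask0 [([0.749, 0.12, 0.049], 0.91), ([0.357, -0.403, 0.058], 0.67), ([0.368, -0.008, 0.062], 0.31)]
bottle [([0.504, 0.416, 0.079], 0.9)]
beaker [([0.371, -0.005, 0.06], 0.86), ([0.508, 0.416, 0.08], 0.17)]
```

```bash
ls; python3 -c "
import cv2,numpy as np
a=cv2.imread('pics/scene0.png');b=cv2.imread('pics/side0.png')
"
```

```text
h.py
pics
```

View pics/scene0.png

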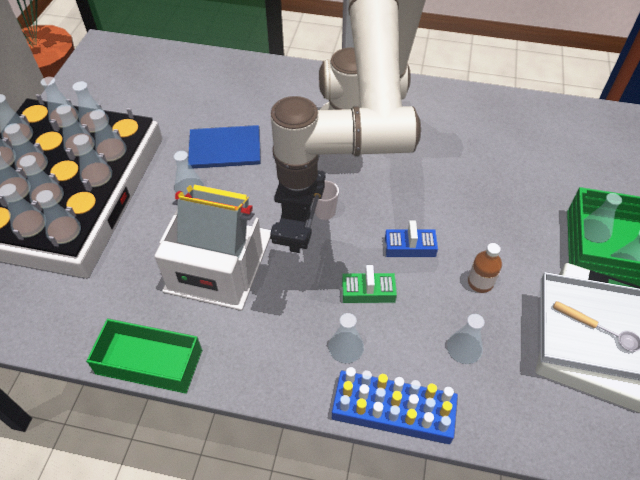

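View pics/side0.png

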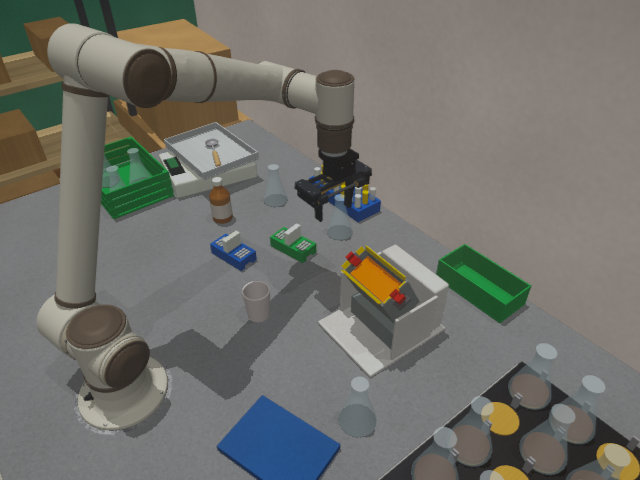

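Scene view: the blue cassette is at about (411,241), long side roughly along world y. The green one is at (369,287), the column mouth at (215,195) and the beaker at (327,200). Side view: blue is at (233,250) and the open mouth, with orange plate, yellow lips and red latches, is at (375,277). Next I'll fit both poses by silhouette.

```bash
cat >> h.py <<'E'
from scipy.optimize import minimize, least_squares
def proj(m,P):
    c=(np.array(m['R'])@P.T).T+np.array(m['t']); K=np.array(m['camera_matrix'])
    if m.get('fish'):
        r=np.hypot(c[:,0],c[:,1]); th=np.arctan2(r,c[:,2]); s=th/np.maximum(r,1e-9)
        return np.c_[K[0,0]*c[:,0]*s+K[0,2],K[1,1]*c[:,1]*s+K[1,2]]
    u=c@K.T; return u[:,:2]/u[:,2:]
def blob(im,lo,hi,guess,rad=70,join=False):
    h=cv2.cvtColor(im,cv2.COLOR_BGR2HSV); m=cv2.inRange(h,np.array(lo),np.array(hi))
    k=np.zeros_like(m); cv2.circle(k,tuple(int(v) for v in guess),rad,255,-1); m&=k
    n,l,s,c=cv2.connectedComponentsWithStats(m,connectivity=8)
    m=np.zeros_like(m)
    for i in range(1,n):
        if s[i,4]>12: m[l==i]=255
    return m
def hull(m): return cv2.convexHull(np.argwhere(m)[:,::-1].astype(np.float32))
def iou(a,b):
    ar,_=cv2.intersectConvexConvex(a.astype(np.float32),b.astype(np.float32))
    return ar/(cv2.contourArea(a)+cv2.contourArea(b)-ar+1e-9)
def fit(views,pts,x0,step):
    # views: [(model,hullmask)], pts(p)->3D points; maximise the summed IoU
    f=lambda q:-sum(iou(cv2.convexHull(proj(m,pts(np.array(x0)+q*step)).astype(np.float32)),h) for m,h in views)
    best=None
    for s in np.random.default_rng(0).normal(size=(12,len(x0))):
        sim=np.vstack([s*.5,s*.5+np.eye(len(x0))])
        r=minimize(f,s*.5,method='Nelder-Mead',options=dict(initial_simplex=sim,maxiter=600,xatol=1e-3,fatol=1e-6))
        if best is None or r.fun<best.fun: best=r
    return np.array(x0)+best.x*step,-best.fun/len(views)
BOX=np.array([[i,j,k] for i in(-.032,.032) for j in(-.065,.065) for k in(0,.036)])
def cas(p): return BOX@R.from_euler('z',p[2]).as_matrix().T+[p[0],p[1],0]
def colR(yaw,tilt=28): return R.from_euler('z',yaw).as_matrix()@R.from_euler('y',-tilt,degrees=True).as_matrix()
def lip(p):
    a,b=p[3],p[4]; return np.array([[i,j,.010] for i in(-a,a) for j in(-b,b)])@colR(p[2]).T+[p[0],p[1],.205]
E
python3 - <<'E'
from h import *
V={}
for c in ['scene','side']:
    V[c]=(bot.camera_model(c),cv2.imread(f'pics/{c}0.png'))
bl={'scene':(411,241),'side':(233,250)}; ye={'scene':(215,198),'side':(375,277)}
out=[]
for name,g,lo,hi in [('blue',bl,(105,120,60),(130,255,255)),('lip',ye,(22,130,100),(34,255,255))]:
    vs=[]
    for c in V:
        m=blob(V[c][1],lo,hi,g[c],45); hh=hull(m); vs.append((V[c][0],hh)); print(name,c,m.sum()//255,hh.reshape(-1,2).min(0),hh.reshape(-1,2).max(0))
        out.append(cv2.resize(np.where(m[...,None]>0,V[c][1],V[c][1]//3)[g[c][1]-50:g[c][1]+50,g[c][0]-60:g[c][0]+60],None,fx=3,fy=3))
    for sel in ([vs,vs[:1],vs[1:]]):
        if name=='blue': print(fit(sel,cas,[.435,.24,0],np.array([.01,.01,.1])))
        else: print(fit(sel,lip,[.56,-.226,0,.04,.073],np.array([.01,.01,.1,.004,.004])))
cv2.imwrite('pics/m.png',np.vstack([np.hstack(out[:2]),np.hstack(out[2:])]))
E
```

```text
blue scene 924 [385. 229.] [437. 256.]
blue side 607 [211. 234.] [255. 270.]
(array([0.44561525, 0.25304956, 0.20160442]), np.float64(0.9241193708779987))
(array([0.44175757, 0.25266902, 0.19092742]), np.float64(0.9577164779275216))
(array([0.4470161 , 0.25199376, 0.18836735]), np.float64(0.956253492782433))
lip scene 508 [179. 185.] [247. 209.]
lip side 511 [341. 246.] [405. 303.]
(array([ 0.55867822, -0.22621007, -0.03401095,  0.04388427,  0.07443516]), np.float64(0.9164897919522417))
(array([ 0.55809609, -0.22572474, -0.04746991,  0.04934437,  0.07335848]), np.float64(0.9510951320916212))
(array([ 0.5579391 , -0.22694256, -0.04083018,  0.04296948,  0.07503596]), np.float64(0.9757192316274611))
```

View pics/m.png

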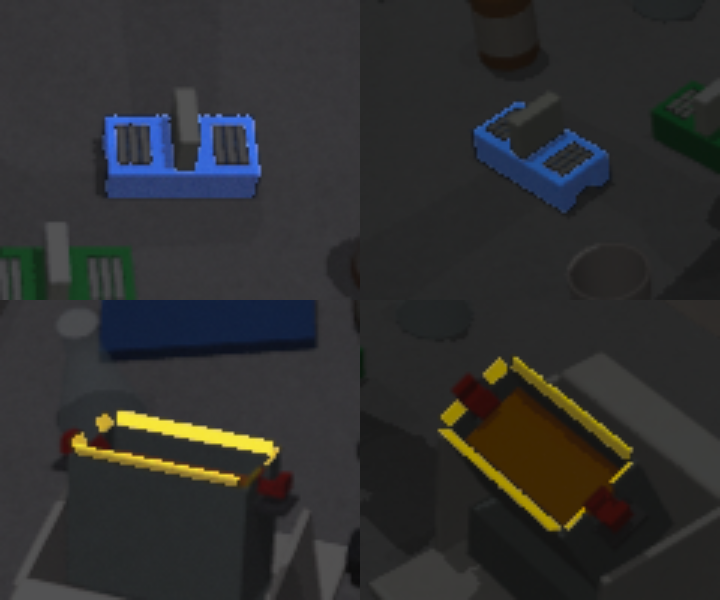

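The mask picture shows clean blobs: the blue block, and all four yellow lips in both views. The fits agree to about 3 mm, with the cassette at (0.445, 0.253) yaw 0.19 and the column at (0.558, -0.226) yaw -0.04. I'll move over the cassette and look with the wrist camera.

```bash
python3 -m jog '[[[-0.253,0.179,0],79.1,0.087],[[-0.253,0.179,0],79.1,0.087],[[-0.253,0.179,0],79.1,0.06],[[-0.253,0.179,0],79.1,0.06],[[-0.253,0.179,0],79.1,0.06],[[-0.253,0.179,0],79.1,0.06],[[-0.253,0.179,0],79.1,0.06],[[-0.253,0.179,0],79.1,0.06],[[-0.253,0.179,0],79.1,0.06],[[-0.253,0.179,0],79.1,0.06],[[-0.253,0.179,0],79.1,0.06],[[-0.253,0.179,0],79.1,0.06]]'
python3 - <<'E'
from h import *
m=bot.camera_model('wrist'); im=bot.capture('wrist'); cv2.imwrite('pics/w1.png',im)
o=bot.get_obs(); print(o['t'],o['eef_pos'],R.from_quat(o['ee_rot']).as_matrix().round(3).tolist())
m['fish']=1
print(proj(m,np.array([[.445,.253,.036]])),m)
E
```

```text
t: 2.2
eef_pos: [0.4457, 0.2535, 0.2227]
ee_rot: [-0.093, 0.996, 0.0, 0.0]
wrist_force: [-0.0, 1.1, -0.2]
finger_gap: 0.0602
grip_force: 0.0
2.25 [0.44575888 0.25336863 0.22271495] [[-0.983, -0.182, 0.0], [-0.182, 0.983, 0.0], [-0.0, 0.0, -1.0]]
[[320.84215824 215.567966  ]] {'camera_matrix': array([[371.64829954,   0.        , 320.1003821 ],
       [  0.        , 371.64829954, 242.5977106 ],
       [  0.        ,   0.        ,   1.        ]]), 'R': array([[-1.84670644e-01,  9.82800440e-01, -2.19960924e-04],
       [ 9.39645247e-01,  1.76627260e-01,  2.93035187e-01],
       [ 2.88033962e-01,  5.39083115e-02, -9.56101632e-01]]), 't': array([-0.16574892, -0.49936771,  0.2493218 ]), 'fish': 1}
```

View pics/w1.png

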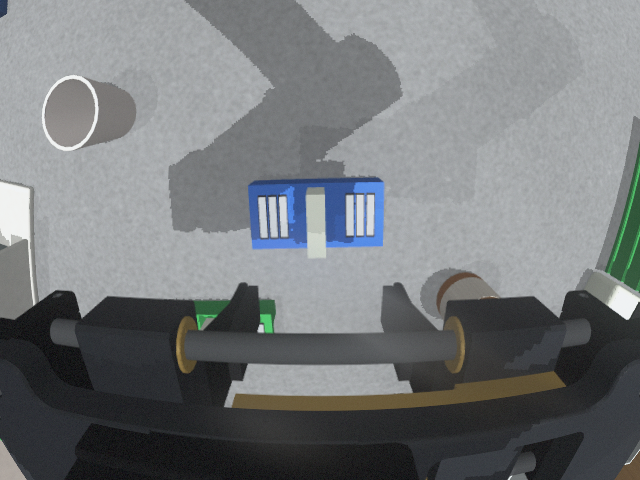

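Wrist view: the blue block spans (249–384, 178–249) with its rib at (316,220), nearly square to the tool. Refining the pose from this picture.

Run:
```python
from h import *
m=bot.camera_model('wrist'); m['fish']=1; im=cv2.imread('pics/w1.png')
b=blob(im,(105,120,60),(130,255,255),(316,213),85); h=hull(b); print(h.reshape(-1,2).min(0),h.reshape(-1,2).max(0))
p,s=fit([(m,h)],cas,[.445,.253,.19],np.array([.01,.01,.05])); print(p,s)
o=bot.get_obs(); T=R.from_quat(o['ee_rot']).as_matrix(); e=np.array(o['eef_pos'])
for px in (0,.021):
    g=np.array([p[0]+px*np.cos(p[2]),p[1]+px*np.sin(p[2]),.041]); print(px,(T.T@(g-e)).round(4))
print('tool y heading',np.degrees(np.arctan2(T[1,1],T[0,1])),'want',90+np.degrees(p[2]))
```

```text
[248. 178.] [383. 248.]
[0.44598421 0.24848308 0.20279356] 0.9841857888757285
0 [ 0.0007 -0.0049  0.1817]
0.021 [-0.0203 -0.0045  0.1817]
tool y heading 100.47608577291497 want 101.61921498058862
```

```bash
python3 -m jog '[[[-0.021,-0.0045,0.03],-1.1,0.06],[[-0.021,-0.0045,0.07],-1.1,0.05],[[-0.021,-0.0045,0.11],-1.1,0.05],[[-0.021,-0.0045,0.14],-1.1,0.05],[[-0.021,-0.0045,0.165],-1.1,0.05],[[-0.021,-0.0045,0.18],-1.1,0.05],[[-0.021,-0.0045,0.182],-1.1,0.05],[[-0.021,-0.0045,0.182],-1.1,0.01],[[-0.021,-0.0045,0.182],-1.1,0.01],[[-0.021,-0.0045,0.182],-1.1,0.01],[[-0.021,-0.0045,0.182],-1.1,0.01],[[-0.021,-0.0045,0.182],-1.1,0.01]]' 12
python3 -m jog '[[[0,0,0],0,0.01],[[0,0,0],0,0.01],[[0,0,-0.01],0,0.01],[[0,0,-0.02],0,0.01],[[0,0,-0.03],0,0.01],[[0,0,-0.04],0,0.01],[[0,0,-0.05],0,0.01],[[0,0,-0.06],0,0.01],[[0,0,-0.07],0,0.01],[[0,0,-0.08],0,0.01],[[0,0,-0.08],0,0.01],[[0,0,-0.08],0,0.01]]'
python3 - <<'E'
from h import *
a=bot.capture('side'); w=bot.capture('wrist'); o=bot.get_obs(); print(o['t'],o['eef_pos'],o['torque'])
cv2.imwrite('pics/s2.png',a); cv2.imwrite('pics/w2.png',w)
cv2.imwrite('pics/c2.png',np.hstack([cv2.resize(a[170:320,160:320],(400,375)),cv2.resize(w,(400,375))]))
E
```

```text
t: 3.25
eef_pos: [0.4679, 0.2531, 0.0417]
ee_rot: [-0.105, 0.995, 0.001, 0.001]
wrist_force: [0.1, 0.6, -0.0]
finger_gap: 0.0243
grip_force: 0.0
t: 4.25
eef_pos: [0.4677, 0.2528, 0.1213]
ee_rot: [-0.104, 0.995, 0.001, 0.001]
wrist_force: [0.0, 0.4, -3.4]
finger_gap: 0.0159
grip_force: 12.0
4.35 [0.46698777 0.25224762 0.12003987] [-0.02935884 -0.18569596  0.01967789]
```

View pics/c2.png

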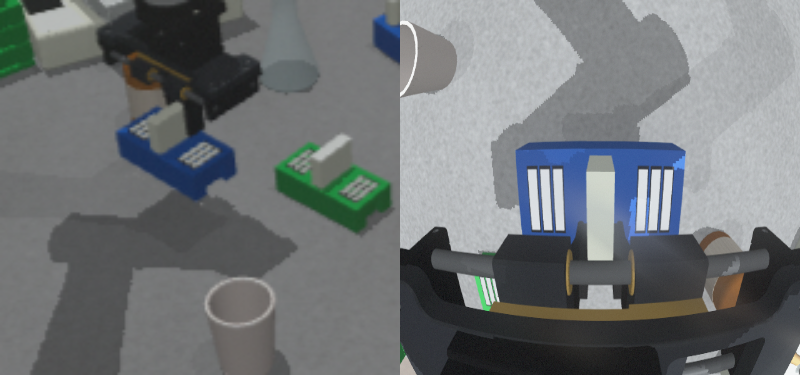

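The cassette is in hand but still hangs level at 12 N: in the crop its top at (180,150) is parallel to the green one's. I'll lower it near the table and ease the grip so it swings about the pads.

```bash
cat >> h.py <<'E'
def tilt(tag):
    m=bot.camera_model('wrist'); m['fish']=1; o=bot.get_obs(); im=bot.capture('wrist'); cv2.imwrite(f'pics/{tag}.png',im)
    T=R.from_quat(o['ee_rot']).as_matrix(); e=np.array(o['eef_pos'])
    g=e-.019*T[:,2]; yaw=np.arctan2(-T[1,0],-T[0,0])
    b=blob(im,(100,100,40),(132,255,255),(320,230),190); b[300:]=0
    pts=np.argwhere(b); r0=pts[:,0].min(); rows=[r for r in range(480) if b[r].any()]
    # width of the blue per row, outline of the part above the fingers
    lim=r0+100; keep=b.copy(); keep[lim:]=0; obs=hull(keep)
    best=[]
    def model(p):
        th,px,h,dy=p
        P=(BOX-[px,dy,h])@colR(yaw,th).T+g
        c=cv2.convexHull(proj(m,P).astype(np.float32))
        clip=np.array([[0,0],[639,0],[639,lim],[0,lim]],np.float32)
        _,q=cv2.intersectConvexConvex(c,clip); return q
    f=lambda q:-iou(model([q[0]*10,.022+q[1]*.001,.060+q[2]*.001,q[3]*.002]),obs)+.0005*(q[1]**2+q[2]**2)
    for t0 in (-5,5,15,28,40):
        r=minimize(f,[t0/10,0,0,0],method='Nelder-Mead',options=dict(initial_simplex=np.array([[t0/10,0,0,0],[t0/10+.8,0,0,0],[t0/10,2,0,0],[t0/10,0,2,0],[t0/10,0,0,1]]),maxiter=800)); best.append((r.fun,r.x))
    best.sort(key=lambda v:v[0]); x=best[0][1]
    print(tag,'t',o['t'],'tilt deg %.1f px %.1f h %.1f dy %.1f score %.3f'%(x[0]*10,22+x[1],60+x[2],x[3]*2,best[0][0]),'2nd',round(best[1][1][0]*10,1),'yaw',round(np.degrees(yaw),1))
    return x
E
python3 -m jog '[[[0,0,0.02],0,0.01],[[0,0,0.04],0,0.01],[[0,0,0.042],0,0.01]]' 8
python3 -c "from h import *; tilt('t3')"
python3 -m jog '[[[0,0,0],0,0.01],[[0,0,0],0,0.01],[[0,0,0],0,0.01]]' 6
python3 -c "from h import *; tilt('t4')"
```

```text
t: 4.6
eef_pos: [0.4649, 0.2505, 0.0746]
ee_rot: [-0.104, 0.995, -0.002, -0.004]
wrist_force: [-2.2, -0.8, -4.4]
finger_gap: 0.0156
grip_force: 8.0
t3 t 4.6 tilt deg 3.3 px 22.3 h 60.3 dy 1.3 score -0.983 2nd 3.3 yaw 11.9
t: 4.9
eef_pos: [0.4681, 0.2531, 0.0796]
ee_rot: [-0.105, 0.995, 0.001, 0.001]
wrist_force: [0.7, -0.1, -2.4]
finger_gap: 0.0159
grip_force: 6.0
t4 t 4.9 tilt deg 3.9 px 22.2 h 60.3 dy 1.0 score -0.986 2nd 3.9 yaw 12.0
```

```bash
python3 -m jog '[[[0,0,0],0,0.01],[[0,0,0],0,0.01],[[0,0,0],0,0.01],[[0,0,0],0,0.01]]' 4.5
python3 -c "from h import *; tilt('t5')"
python3 -m jog '[[[0,0,0],0,0.01],[[0,0,0],0,0.01],[[0,0,0],0,0.01]]' 3.5
python3 -c "from h import *; tilt('t6')"
```

```text
t: 5.28
eef_pos: [0.4675, 0.2526, 0.0788]
ee_rot: [-0.105, 0.995, 0.0, 0.0]
wrist_force: [0.7, -0.6, -3.6]
finger_gap: 0.0163
grip_force: 4.5
t5 t 5.2833 tilt deg 14.0 px 24.4 h 60.9 dy 1.1 score -0.978 2nd 14.0 yaw 12.0
t: 5.58
eef_pos: [0.4675, 0.2526, 0.0785]
ee_rot: [-0.105, 0.995, -0.0, -0.0]
wrist_force: [0.1, -0.5, -3.0]
finger_gap: 0.0158
grip_force: 3.5
t6 t 5.5833 tilt deg 18.0 px 24.9 h 60.9 dy 1.2 score -0.968 2nd 18.0 yaw 12.0
```

```bash
python3 -m jog '[[[0,0,0],0,0.01],[[0,0,0],0,0.01],[[0,0,0],0,0.01],[[0,0,0],0,0.01],[[0,0,0],0,0.01],[[0,0,0],0,0.01]]' 3.3
python3 -c "from h import *; tilt('t7')"
```

```text
t: 6.13
eef_pos: [0.4674, 0.2526, 0.0785]
ee_rot: [-0.105, 0.995, -0.0, -0.0]
wrist_force: [-0.7, -0.8, -3.1]
finger_gap: 0.0156
grip_force: 3.3
t7 t 6.1333 tilt deg 18.0 px 24.9 h 60.9 dy 1.1 score -0.968 2nd 18.0 yaw 12.0
```

View pics/t7.png

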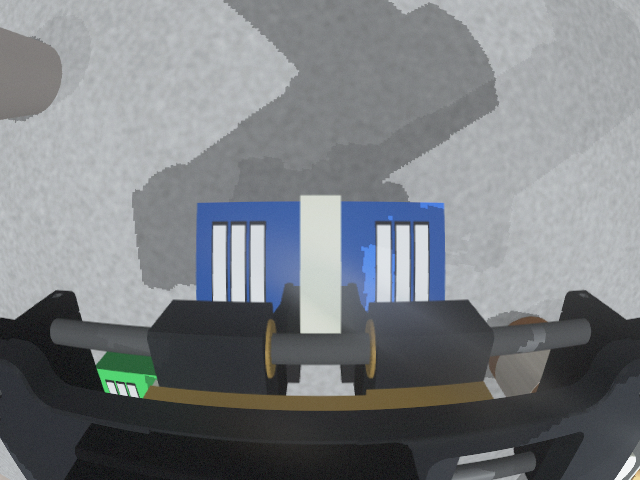

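The wrist view shows the block swung: its front face is hidden, with the top at (198–445, 203–300). I'll cross-check the tilt with the side and scene cameras.

```bash
cat >> h.py <<'E'
def tilt2(tag,cams=('side',),guess=None):
    o=bot.get_obs(); T=R.from_quat(o['ee_rot']).as_matrix(); e=np.array(o['eef_pos']); g=e-.019*T[:,2]; yaw=np.arctan2(-T[1,0],-T[0,0])
    for c in cams:
        m=bot.camera_model(c); im=bot.capture(c); cv2.imwrite(f'pics/{tag}_{c}.png',im)
        P=lambda th,d:(BOX-[.022,0,.060])@colR(yaw,th).T+g
        ctr=proj(m,P(20,0)).mean(0); b=blob(im,(100,100,40),(132,255,255),ctr,45); ob=hull(b)
        res=[]
        for th in range(0,45,2):
            q=cv2.convexHull(proj(m,P(th,0)).astype(np.float32))
            s=max((iou(q+np.array([dx,dy],np.float32),ob),dx,dy) for dx in np.arange(-3,3.1,.5) for dy in np.arange(-3,3.1,.5)); res.append((round(s[0],3),th,s[1],s[2]))
        print(c,sorted(res)[::-1][:5])
E
python3 -c "from h import *; tilt2('t8',('side','scene'))"
```

```text
side [(0.965, 24, np.float64(-1.5), np.float64(1.0)), (0.965, 22, np.float64(-1.0), np.float64(1.0)), (0.962, 20, np.float64(-0.5), np.float64(0.5)), (0.959, 18, np.float64(0.0), np.float64(0.5)), (0.955, 26, np.float64(-2.0), np.float64(1.5))]
scene [(0.947, 28, np.float64(1.0), np.float64(-3.0)), (0.947, 24, np.float64(1.0), np.float64(-2.5)), (0.942, 26, np.float64(1.0), np.float64(-2.5)), (0.941, 22, np.float64(1.0), np.float64(-2.0)), (0.926, 20, np.float64(1.0), np.float64(-1.5))]
```

Tilt is about 22–25° now, close enough for the mouth to finish. I'll firm the grip, lift, and carry it past the column so the wrist camera can see the mouth.

```bash
python3 -m jog '[[[0,0,0],0,0.01],[[0,0,-0.02],0,0.01],[[0,0,-0.05],0,0.01],[[0,0,-0.08],0,0.01],[[0,0,-0.11],2,0.01],[[0,0,-0.14],4,0.01],[[-0.005,-0.02,-0.17],6,0.01],[[-0.01,-0.05,-0.19],8,0.01],[[-0.02,-0.08,-0.21],10,0.01],[[-0.025,-0.11,-0.23],12,0.01],[[-0.03,-0.14,-0.25],14,0.01],[[-0.035,-0.175,-0.265],14.3,0.01]]' 14
python3 -c "
from h import *
o=bot.get_obs(); T=R.from_quat(o['ee_rot']).as_matrix(); print((T.T@(np.array([.66,-.226,.36])-np.array(o['eef_pos']))).round(4), np.degrees(np.arctan2(T[1,1],T[0,1])))"
```

```text
t: 7.28
eef_pos: [0.5384, 0.0878, 0.3454]
ee_rot: [0.02, 1.0, 0.001, 0.001]
wrist_force: [0.8, 0.9, -3.4]
finger_gap: 0.016
grip_force: 14.0
[-0.1341 -0.3086 -0.0147] 87.68895502492339
```

```bash
python3 -m jog '[[[-0.01,-0.03,0],0,0.01],[[-0.02,-0.06,-0.01],0,0.01],[[-0.035,-0.09,-0.015],0,0.01],[[-0.05,-0.125,-0.015],0,0.01],[[-0.065,-0.16,-0.015],0,0.01],[[-0.08,-0.195,-0.015],0,0.01],[[-0.1,-0.23,-0.015],0,0.01],[[-0.115,-0.26,-0.015],0,0.01],[[-0.128,-0.29,-0.015],0,0.01],[[-0.134,-0.305,-0.015],0,0.01],[[-0.134,-0.309,-0.015],0,0.01],[[-0.134,-0.309,-0.015],0,0.01]]'
python3 - <<'E'
from h import *
m=bot.camera_model('wrist'); m['fish']=1; im=bot.capture('wrist'); cv2.imwrite('pics/w9.png',im)
print(proj(m,np.array([[.558,-.2265,.205]])))
h=None
b=blob(im,(22,120,90),(36,255,255),proj(m,np.array([[.558,-.2265,.205]]))[0],170); hh=hull(b); print(hh.reshape(-1,2).min(0),hh.reshape(-1,2).max(0))
print(fit([(m,hh)],lip,[.558,-.2265,-.04,.044,.0745],np.array([.006,.006,.05,.003,.003])))
f2=lambda p:lip([p[0],p[1],p[2],.0435,.0747])
print(fit([(m,hh)],f2,[.558,-.2265,-.04],np.array([.006,.006,.05])))
tilt2('t9',('side',))
E
```

```text
t: 8.28
eef_pos: [0.6593, -0.2267, 0.3569]
ee_rot: [0.021, 1.0, 0.0, -0.001]
wrist_force: [-0.1, 0.7, -3.1]
finger_gap: 0.0159
grip_force: 14.0
[[316.31912777 107.71011396]]
[219.  62.] [410. 149.]
(array([ 0.55641549, -0.22776664, -0.03839576,  0.0429165 ,  0.07542445]), np.float64(0.9784790748448404))
(array([ 0.55591857, -0.2277633 , -0.03840918]), np.float64(0.9665513590518344))
side [(0.79, 12, np.float64(-1.0), np.float64(-0.5)), (0.789, 14, np.float64(-1.0), np.float64(0.0)), (0.789, 10, np.float64(-0.5), np.float64(-0.5)), (0.788, 16, np.float64(-1.5), np.float64(0.0)), (0.788, 8, np.float64(-0.5), np.float64(-1.0))]
```

View pics/w9.png

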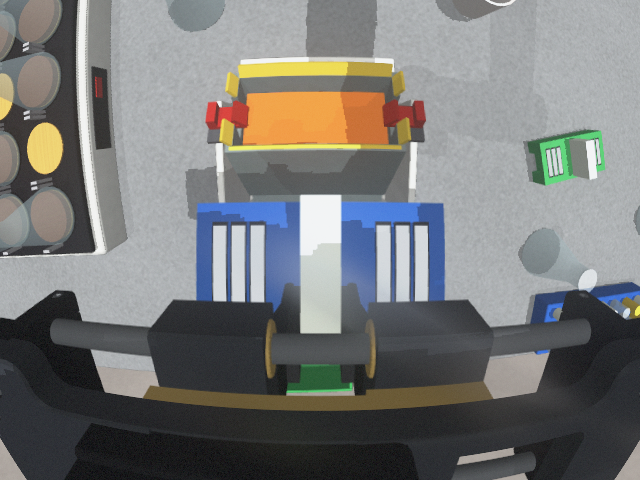

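Wrist view: the mouth is fully visible, with yellow lips (219–410, 62–149), the orange plate at (318,120) and latches at (227,115) and (405,115). The three cameras agree on the mouth at (0.557, -0.227) to about 1–2 mm. The cassette's tilt is unchanged, so I'll work out the way in.

```bash
cat >> h.py <<'E'
M=np.array([.557,-.2267,.205]); YAW=-.039
def go(ds,px=.022,h=.060,xo=0):
    o=bot.get_obs(); T=R.from_quat(o['ee_rot']).as_matrix(); e=np.array(o['eef_pos']); C=colR(YAW)
    print('t',o['t'],'heading err',round(np.degrees(np.arctan2(T[1,1],T[0,1])-np.pi/2-YAW),2))
    for d in ds:
        p=M+C@[px+xo,0,h-d]+[0,0,-.019]; print(round(d*1000),(T.T@(p-e)).round(4),p.round(4))
    print('axis in tool',(T.T@C[:,2]).round(3),'x in tool',(T.T@C[:,0]).round(3))
E
python3 -c "
from h import *
go([-.03,-.015,0,.02],xo=.002)"
```

```text
t 8.3833 heading err -0.05
-30 [ 0.1231 -0.0061  0.0817] [ 0.536  -0.2259  0.2767]
-15 [ 0.1161 -0.0061  0.0949] [ 0.543  -0.2262  0.2635]
0 [ 0.109  -0.0061  0.1082] [ 0.55   -0.2264  0.2502]
20 [ 0.0996 -0.0061  0.1258] [ 0.5594 -0.2268  0.2326]
axis in tool [ 0.47   0.    -0.883] x in tool [-0.883  0.001 -0.47 ]
```

```bash
python3 -m jog '[[[0.03,-0.001,0.01],0,0.01],[[0.06,-0.002,0.025],0,0.01],[[0.09,-0.004,0.045],0,0.01],[[0.115,-0.005,0.065],0,0.01],[[0.123,-0.005,0.078],0,0.01],[[0.123,-0.005,0.0815],0,0.01],[[0.123,-0.005,0.0815],0,0.01],[[0.123,-0.005,0.0815],0,0.01]]'
python3 -c "
from h import *
go([-.03,-.015,0,.02],xo=.002)
im=bot.capture('side'); im2=bot.capture('wrist'); cv2.imwrite('pics/c10.png',np.hstack([cv2.resize(im[190:340,290:450],(400,375)),cv2.resize(im2,(400,375))]))
go([-.03],xo=.002)
"
```

```text
t: 9.05
eef_pos: [0.5377, -0.225, 0.2785]
ee_rot: [0.019, 1.0, -0.0, 0.001]
wrist_force: [0.5, -0.0, -2.9]
finger_gap: 0.0161
grip_force: 14.0
t 9.05 heading err 0.02
-30 [ 0.0017 -0.001   0.0017] [ 0.536  -0.2259  0.2767]
-15 [-0.0053 -0.001   0.015 ] [ 0.543  -0.2262  0.2635]
0 [-0.0123 -0.0009  0.0283] [ 0.55   -0.2264  0.2502]
20 [-0.0217 -0.0009  0.046 ] [ 0.5594 -0.2268  0.2326]
axis in tool [ 0.467 -0.001 -0.884] x in tool [-0.884 -0.001 -0.467]
t 9.15 heading err -0.0
-30 [ 0.002  -0.0007  0.0016] [ 0.536  -0.2259  0.2767]
axis in tool [ 0.467 -0.001 -0.884] x in tool [-0.884 -0.    -0.467]
```

View pics/c10.png

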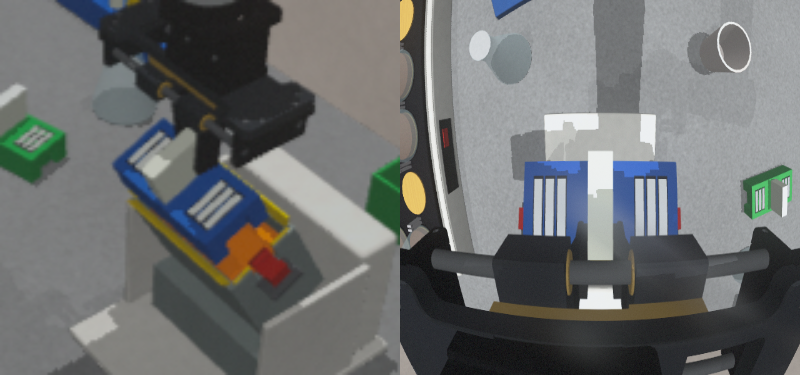

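The side crop shows the cassette tilted over the mouth, nearly parallel to the yellow lips and central. I'll lower it along the axis and watch the force.

```bash
python3 -m jog '[[[-0.002,-0.001,0.008],0,0.01],[[-0.005,-0.001,0.0145],0,0.01],[[-0.0075,-0.001,0.019],0,0.01],[[-0.01,-0.001,0.0235],0,0.01],[[-0.012,-0.001,0.028],0,0.01],[[-0.012,-0.001,0.028],0,0.01],[[-0.0135,-0.001,0.0315],0,0.01],[[-0.0145,-0.001,0.034],0,0.01],[[-0.0145,-0.001,0.034],0,0.01]]' 8
python3 -c "
from h import *
go([.0,.010,.02,.03])
im=bot.capture('side'); im2=bot.capture('wrist'); cv2.imwrite('pics/c11.png',np.hstack([cv2.resize(im[190:340,290:450],(400,375)),cv2.resize(im2,(400,375))]))
"
```

```text
t: 9.9
eef_pos: [0.5526, -0.2275, 0.2451]
ee_rot: [0.02, 1.0, -0.001, 0.003]
wrist_force: [1.0, 0.5, 5.4]
finger_gap: 0.0159
grip_force: 8.0
t 9.9 heading err -0.03
0 [ 0.0043  0.001  -0.0043] [ 0.5483 -0.2264  0.2493]
10 [-0.0003  0.001   0.0046] [ 0.553  -0.2265  0.2405]
20 [-0.005   0.001   0.0135] [ 0.5576 -0.2267  0.2316]
30 [-0.0096  0.001   0.0223] [ 0.5623 -0.2269  0.2228]
axis in tool [ 0.465 -0.002 -0.885] x in tool [-0.885 -0.    -0.465]
```

View pics/c11.png

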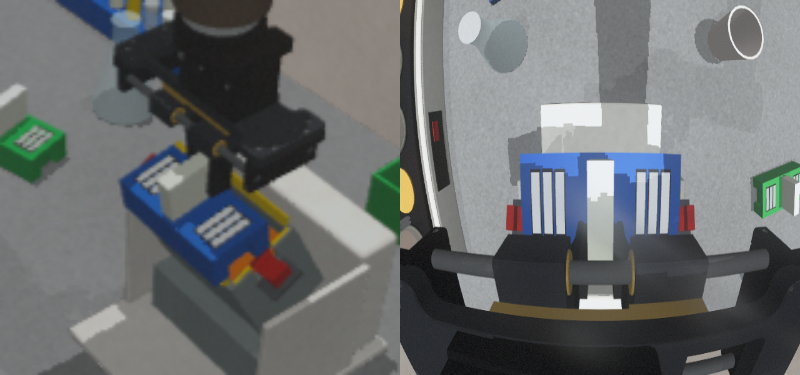

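The side crop shows the cassette's robot-side lower edge riding on the front lip: blue hides the yellow at (180,250), with about 8 N of contact. I'll back off, let it swing again, and re-measure.

```bash
python3 -m jog '[[[0.002,0,-0.005],0,0.01],[[0.005,0,-0.012],0,0.01],[[0.009,0,-0.02],0,0.01],[[0.012,0,-0.027],0,0.01],[[0.012,0,-0.027],0,0.01]]' 8
python3 -c "from h import *; tilt('t12')"
python3 -m jog '[[[0,0,0],0,0.01],[[0,0,0],0,0.01],[[0,0,0],0,0.01],[[0,0,0],0,0.01],[[0,0,0],0,0.01]]' 3.3
python3 -c "from h import *; tilt('t13'); go([-.02])"
python3 - <<'E'
from h import *
for f in ['t7','w9','t12','t13']:
    im=cv2.imread(f'pics/{f}.png'); b=blob(im,(100,100,40),(132,255,255),(320,250),150); b[330:]=0
    r=[int(np.argwhere(b[:,c])[0,0]) for c in (230,270,380,420)]; 
    print(f,r,[(int(np.argwhere(b[k])[0,0]),int(np.argwhere(b[k])[-1,0])) for k in (215,250,290)])
E
```

```text
t: 10.42
eef_pos: [0.5387, -0.2269, 0.2719]
ee_rot: [0.02, 1.0, -0.0, 0.001]
wrist_force: [0.4, -0.5, -3.3]
finger_gap: 0.0157
grip_force: 8.0
t12 t 10.4167 tilt deg 9.3 px 22.6 h 61.3 dy 1.0 score -0.983 2nd 9.3 yaw -2.3
t: 10.88
eef_pos: [0.5389, -0.2266, 0.2697]
ee_rot: [0.02, 1.0, 0.0, -0.0]
wrist_force: [0.3, 0.0, -3.2]
finger_gap: 0.0159
grip_force: 3.3
t13 t 10.8833 tilt deg 23.2 px 24.5 h 62.0 dy 0.9 score -0.899 2nd 23.2 yaw -2.3
t 10.9333 heading err -0.06
-20 [0.     0.0006 0.0028] [ 0.5389 -0.226   0.267 ]
axis in tool [ 0.47  -0.    -0.883] x in tool [-0.883  0.001 -0.47 ]
t7 [202, 202, 202, 202] [(197, 443), (196, 444), (196, 444)]
w9 [202, 202, 202, 203] [(197, 443), (197, 444), (197, 444)]
t12 [197, 196, 196, 197] [(193, 447), (194, 447), (196, 444)]
t13 [209, 208, 208, 209] [(201, 439), (200, 441), (198, 442)]
```

Run:
```python
from h import *
m=bot.camera_model('wrist'); m['fish']=1; o=bot.get_obs(); T=R.from_quat(o['ee_rot']).as_matrix(); g=np.array(o['eef_pos'])-.019*T[:,2]; C=np.arctan2(-T[1,0],-T[0,0])
for px,h in [(.022,.060),(.022,.063),(.022,.057),(.024,.06)]:
    for th in (8,14,18,22,26,30,34):
        P=(np.array([[-.032,-.065,.036],[-.032,.065,.036],[-.032,-.065,0],[-.028,0,.078]])-[px,0,h])@colR(C,th).T+g; q=proj(m,P); print(px,h,th,q.round(0).tolist())
im=cv2.imread('pics/t13.png'); print('rib top row',[int(r) for r in np.argwhere(cv2.cvtColor(im,cv2.COLOR_BGR2HSV)[100:300,320,1]<60)[:0]])
hs=cv2.cvtColor(im,cv2.COLOR_BGR2HSV)[150:260,320]; print(hs[::6].tolist())
```

```text
0.022 0.06 8 [[191.0, 197.0], [453.0, 198.0], [211.0, 195.0], [323.0, 210.0]]
0.022 0.06 14 [[194.0, 203.0], [449.0, 203.0], [214.0, 206.0], [323.0, 205.0]]
0.022 0.06 18 [[197.0, 206.0], [447.0, 206.0], [216.0, 213.0], [323.0, 202.0]]
0.022 0.06 22 [[199.0, 211.0], [445.0, 211.0], [217.0, 220.0], [323.0, 201.0]]
0.022 0.06 26 [[201.0, 215.0], [443.0, 215.0], [218.0, 228.0], [323.0, 200.0]]
0.022 0.06 30 [[203.0, 220.0], [441.0, 220.0], [220.0, 236.0], [322.0, 199.0]]
0.022 0.06 34 [[205.0, 225.0], [439.0, 225.0], [221.0, 244.0], [322.0, 200.0]]
0.022 0.063 8 [[193.0, 197.0], [451.0, 197.0], [213.0, 195.0], [323.0, 210.0]]
0.022 0.063 14 [[196.0, 203.0], [447.0, 203.0], [215.0, 206.0], [323.0, 205.0]]
0.022 0.063 18 [[199.0, 207.0], [445.0, 207.0], [217.0, 213.0], [323.0, 203.0]]
0.022 0.063 22 [[201.0, 211.0], [443.0, 212.0], [218.0, 221.0], [323.0, 202.0]]
0.022 0.063 26 [[203.0, 216.0], [441.0, 216.0], [220.0, 229.0], [322.0, 202.0]]
0.022 0.063 30 [[204.0, 221.0], [439.0, 221.0], [221.0, 237.0], [322.0, 202.0]]
0.022 0.063 34 [[206.0, 227.0], [438.0, 227.0], [222.0, 245.0], [322.
[... 706 characters left out ...]
.0], [323.0, 200.0]]
0.024 0.06 18 [[197.0, 203.0], [447.0, 203.0], [216.0, 210.0], [323.0, 197.0]]
0.024 0.06 22 [[199.0, 207.0], [445.0, 207.0], [217.0, 217.0], [323.0, 196.0]]
0.024 0.06 26 [[201.0, 211.0], [443.0, 212.0], [219.0, 225.0], [323.0, 195.0]]
0.024 0.06 30 [[203.0, 216.0], [441.0, 216.0], [220.0, 233.0], [322.0, 195.0]]
0.024 0.06 34 [[205.0, 221.0], [439.0, 222.0], [221.0, 241.0], [322.0, 195.0]]
rib top row []
[[42, 7, 183], [60, 4, 180], [30, 3, 179], [60, 4, 183], [38, 6, 182], [45, 3, 177], [53, 6, 182], [53, 5, 218], [60, 3, 240], [60, 2, 240], [70, 3, 240], [60, 2, 240], [60, 3, 240], [75, 4, 240], [70, 3, 240], [80, 3, 239], [57, 12, 196], [53, 10, 195], [53, 12, 196]]
```

Tilt is now about 25°, up from roughly 19° on the first try. I'll re-enter with a slight shift towards the back.

```bash
python3 -m jog '[[[-0.0026,0.0006,0.0014],0,0.01],[[-0.005,0.0006,0.006],0,0.01],[[-0.0075,0.0006,0.0105],0,0.01],[[-0.01,0.0006,0.015],0,0.01],[[-0.012,0.0006,0.019],0,0.01],[[-0.013,0.0006,0.021],0,0.01],[[-0.014,0.0006,0.023],0,0.01]]' 5
python3 -c "
from h import *
tilt('t14')"
python3 -m jog '[[[-0.001,0,0.002],0,0.01],[[-0.002,0,0.004],0,0.01],[[-0.003,0,0.006],0,0.01]]' 5
python3 -c "
from h import *
go([.01,.02])
im=bot.capture('side'); im2=bot.capture('wrist'); cv2.imwrite('pics/c15.png',np.hstack([cv2.resize(im[190:340,290:450],(400,375)),cv2.resize(im2,(400,375))]))
"
```

```text
t: 11.52
eef_pos: [0.5553, -0.227, 0.2492]
ee_rot: [0.02, 1.0, -0.001, 0.003]
wrist_force: [2.9, 1.0, 5.9]
finger_gap: 0.016
grip_force: 5.0
t14 t 11.5167 tilt deg 20.1 px 24.0 h 61.9 dy 1.1 score -0.930 2nd 20.1 yaw -2.2
t: 11.82
eef_pos: [0.5592, -0.2271, 0.2442]
ee_rot: [0.02, 1.0, -0.001, 0.005]
wrist_force: [4.3, 2.2, 6.9]
finger_gap: 0.0161
grip_force: 5.0
t 11.8167 heading err -0.0
10 [0.0063 0.0003 0.0037] [ 0.553  -0.2265  0.2405]
20 [0.0016 0.0003 0.0126] [ 0.5576 -0.2267  0.2316]
axis in tool [ 0.461 -0.002 -0.887] x in tool [-0.887 -0.001 -0.461]
```

View pics/c15.png

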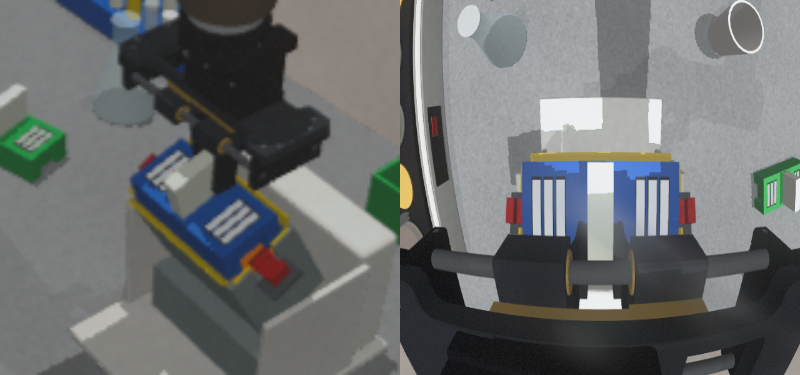

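The side crop now shows the cassette inside the yellow lips all round, with the front lip visible at (180,240). It is still a few degrees short of the column's lean, so I'll swing the rib towards the robot and go deeper.

```bash
python3 -m jog '[[[0.0015,0,0.0015],0,0.01],[[0.003,0,0.003],0,0.01],[[0.004,0,0.005],0,0.01],[[0.0035,0,0.008],0,0.01],[[0.0025,0,0.011],0,0.01],[[0.0015,0,0.013],0,0.01],[[0.0015,0,0.013],0,0.01]]' 6
python3 -c "
from h import *
go([.01,.02])
tilt('t16')"
```

```text
t: 12.5
eef_pos: [0.5602, -0.2274, 0.2332]
ee_rot: [0.019, 1.0, -0.002, 0.008]
wrist_force: [6.9, 1.3, 8.2]
finger_gap: 0.0157
grip_force: 9.2
t 12.5 heading err 0.04
10 [ 0.0072  0.0006 -0.0074] [ 0.553  -0.2265  0.2405]
20 [0.0026 0.0006 0.0015] [ 0.5576 -0.2267  0.2316]
axis in tool [ 0.455 -0.003 -0.891] x in tool [-0.891 -0.002 -0.455]
t16 t 12.5 tilt deg 20.1 px 18.3 h 57.2 dy 1.3 score -0.814 2nd 20.1 yaw -2.2
```

```bash
python3 -m jog '[[[0,0,0],0,0.02],[[0,0,0],0,0.03],[[0,0,0],0,0.04],[[0,0,0],0,0.04],[[0,0,-0.01],0,0.04],[[0,0,-0.03],0,0.04],[[0.03,0,-0.05],0,0.04],[[0.06,0,-0.08],0,0.04],[[0.06,0,-0.09],0,0.04],[[0.06,0,-0.09],0,0.04]]' 6
cat >> h.py <<'E'
def incol(p):  # p: x,y,d,tiltdev(deg),yawdev
    C=colR(YAW)@R.from_euler('zy',[p[4],-p[3]],degrees=True).as_matrix()
    return lambda P: P@C.T+(M+colR(YAW)@[p[0],p[1],-p[2]])
RIBT=np.array([[i,j,.078] for i in(-.028,.028) for j in(-.008,.008)])
TOP=BOX[BOX[:,2]>0]
E
python3 - <<'E'
from h import *
o=bot.get_obs(); print(o['t'],o['eef_pos'],o['wrist_force'])
for c in ('wrist','side','scene'):
    m=bot.camera_model(c); m['fish']=c=='wrist'; im=bot.capture(c); cv2.imwrite(f'pics/k17_{c}.png',im)
    ctr=proj(m,(M+[-.01,0,.02])[None])[0]; b=blob(im,(100,100,40),(132,255,255),ctr,150 if c=='wrist' else 45)
    if b.any():
        hh=hull(b); print(c,'blue',hh.reshape(-1,2).min(0),hh.reshape(-1,2).max(0),b.sum()//255)
    hs=cv2.cvtColor(im,cv2.COLOR_BGR2HSV)
    for d,td in ((.010,0),(.015,0),(.020,0),(.015,-8)):
        q=proj(m,incol([0,0,d,td,0])(np.vstack([TOP,RIBT]))); print(d,td,'top',q[:4].round(0).tolist(),'rib',q[4:].round(0).tolist())
    for n in ('rib','cassette_blue'): print(n,[(np.round(v['point'],3).tolist(),round(v['confidence'],2)) for v in bot.spot_in(n,c)][:2])
E
```

```text
t: 13.38
eef_pos: [0.4946, -0.2249, 0.3228]
ee_rot: [0.02, 1.0, -0.001, 0.004]
wrist_force: [0.0, 0.4, -0.6]
finger_gap: 0.0398
grip_force: 0.0
13.3833 [ 0.49456623 -0.22485317  0.32282514] [ 0.04328959  0.37365641 -0.58708411]
wrist blue [237. 266.] [404. 333.] 4466
0.01 0 top [[240.0, 264.0], [404.0, 264.0], [239.0, 345.0], [406.0, 345.0]] rib [[311.0, 263.0], [335.0, 263.0], [311.0, 347.0], [335.0, 347.0]]
0.015 0 top [[242.0, 265.0], [403.0, 265.0], [241.0, 345.0], [404.0, 345.0]] rib [[311.0, 264.0], [334.0, 264.0], [311.0, 346.0], [335.0, 346.0]]
0.02 0 top [[243.0, 266.0], [402.0, 266.0], [242.0, 344.0], [403.0, 344.0]] rib [[311.0, 265.0], [334.0, 265.0], [311.0, 346.0], [334.0, 346.0]]
0.015 -8 top [[241.0, 271.0], [404.0, 271.0], [242.0, 350.0], [403.0, 350.0]] rib [[311.0, 280.0], [335.0, 280.0], [311.0, 361.0], [334.0, 361.0]]
rib [([0.527, -0.225, 0.226], 0.74)]
cassette_blue [([0.529, -0.224, 0.225], 0.68), ([0.379, -0.375, 0.068], 0.19)]
side blue [344. 249.] [402. 301.] 976
0.01 0 top [[378.0, 297.0], [341.0, 265.0], [399.0, 276.0], [361.0, 245.0]] rib [[357.0, 272.0]
[... 577 characters left out ...]
blue [182. 146.] [248. 207.] 1571
0.01 0 top [[192.0, 180.0], [243.0, 190.0], [181.0, 189.0], [234.0, 200.0]] rib [[214.0, 169.0], [221.0, 170.0], [205.0, 176.0], [212.0, 177.0]]
0.015 0 top [[192.0, 182.0], [243.0, 192.0], [181.0, 191.0], [234.0, 202.0]] rib [[214.0, 171.0], [221.0, 172.0], [205.0, 178.0], [212.0, 179.0]]
0.02 0 top [[192.0, 184.0], [243.0, 194.0], [181.0, 193.0], [234.0, 204.0]] rib [[214.0, 173.0], [221.0, 174.0], [205.0, 180.0], [212.0, 182.0]]
0.015 -8 top [[191.0, 181.0], [242.0, 191.0], [180.0, 194.0], [233.0, 204.0]] rib [[213.0, 171.0], [219.0, 172.0], [203.0, 182.0], [210.0, 183.0]]
rib [([0.553, -0.216, 0.235], 0.81)]
cassette_blue [([0.557, -0.218, 0.235], 0.55)]
```

Numbers now match a square cassette at d ≈ 20 mm. I'll confirm with the rib edge and the row-wise outline.

Run:
```python
from h import *
m=bot.camera_model('wrist'); m['fish']=1; im=cv2.imread('pics/k17_wrist.png')
ctr=proj(m,(M+[-.01,0,.02])[None])[0]; b=blob(im,(100,100,40),(132,255,255),ctr,150)
for r in range(262,336,6):
    w=np.argwhere(b[r]).ravel(); print(r,(w.min(),w.max(),len(w)) if len(w) else None,end=' ')
print(); print('col starts',[(c,int(np.argwhere(b[:,c])[0,0]) if b[:,c].any() else None,int(np.argwhere(b[:,c])[-1,0]) if b[:,c].any() else None) for c in (242,250,260,280,300,345,360,380,395,401)])
hs=cv2.cvtColor(im,cv2.COLOR_BGR2HSV)
print('col322',[(r,*hs[r,322].tolist()) for r in range(240,300,4)])
o=bot.outline_of('rib','wrist')
bot.capture('wrist')
for v in bot.outline_of('rib','wrist')[:2]:
    a=np.argwhere(v['pixels']); print('rib/cassette outline',v['confidence'],a.min(0),a.max(0))
```

```text
262 None 268 (np.int64(376), np.int64(397), 20) 274 (np.int64(239), np.int64(403), 41) 280 (np.int64(237), np.int64(404), 140) 286 (np.int64(238), np.int64(404), 101) 292 (np.int64(237), np.int64(404), 68) 298 (np.int64(238), np.int64(403), 67) 304 (np.int64(238), np.int64(402), 65) 310 (np.int64(239), np.int64(402), 62) 316 (np.int64(239), np.int64(402), 52) 322 (np.int64(285), np.int64(356), 47) 328 (np.int64(285), np.int64(355), 46) 334 None 
col starts [(242, 274, 315), (250, 275, 287), (260, 275, 283), (280, 276, 287), (300, 276, 333), (345, 276, 333), (360, 275, 287), (380, 268, 282), (395, 266, 311), (401, 272, 317)]
col322 [(240, 38, 6, 180), (244, 84, 12, 104), (248, 80, 15, 101), (252, 80, 15, 105), (256, 23, 119, 169), (260, 23, 107, 160), (264, 24, 101, 157), (268, 113, 52, 117), (272, 113, 51, 114), (276, 112, 91, 148), (280, 111, 69, 144), (284, 96, 10, 133), (288, 102, 10, 132), (292, 101, 15, 133), (296, 72, 7, 173)]
rib/cassette outline 0.83 [269 234] [378 405]
```

Run:
```python
from h import *
m=bot.camera_model('wrist'); m['fish']=1; im=cv2.imread('pics/k17_wrist.png'); hs=cv2.cvtColor(im,cv2.COLOR_BGR2HSV)
print([(r,int(hs[r,316,2]),int(hs[r,328,2])) for r in range(276,306,2)])
P=np.array([[-.032,-.065,.036],[-.032,.065,.036],[-.028,0,.036],[-.028,0,.078]])
def res(p):
    q=proj(m,incol([p[0],p[1],p[2],p[3]*10,0])(P)); # rows + widths
    return [q[0,1]-276,q[1,1]-276,q[2,1]-281.5,q[3,1]-294.5,min(q[0,0],q[1,0])-237.5,max(q[0,0],q[1,0])-404]
r=least_squares(res,[0,0,.015,-.5],x_scale=[.003,.003,.005,.5]); p=r.x.copy(); p[3]*=10; print('x,y,d,tiltdev',p.round(4),np.round(r.fun,1))
C=incol([*p,0])
print('bottom edges in column frame',((C(np.array([[-.032,0,0],[.032,0,0]]))-M)@colR(YAW)).round(4).tolist())
print('rib top ends world',C(np.array([[-.028,0,.078],[.028,0,.078],[0,0,.078],[.02,0,.06]])).round(4).tolist())
```

```text
[(276, 146, 149), (278, 152, 151), (280, 145, 145), (282, 131, 134), (284, 128, 132), (286, 131, 132), (288, 132, 129), (290, 132, 132), (292, 131, 133), (294, 132, 135), (296, 175, 173), (298, 205, 203), (300, 199, 203), (302, 202, 203), (304, 204, 200)]
x,y,d,tiltdev [-5.40000e-03 -5.00000e-04  1.86000e-02 -1.67063e+01] [ 0.  -0.1  0.1  0.   0.  -0. ]
bottom edges in column frame [[-0.0361, -0.0005, -0.0094], [0.0252, -0.0005, -0.0278]]
rib top ends world [[0.5182, -0.2257, 0.2571], [0.5731, -0.2278, 0.268], [0.5456, -0.2267, 0.2626], [0.5688, -0.2276, 0.2488]]
```

The refit says the robot-side bottom edge is still caught on the front lip: about 17° short of square, with the back edge down on the plate. I'll regrip the rib, shift the cassette backwards along column x, and release it so it drops in.

Run:
```python
from h import *
C=incol([-.0054,-.0005,.0186,-16.7,0]); o=bot.get_obs(); T=R.from_quat(o['ee_rot']).as_matrix(); e=np.array(o['eef_pos'])
p=C(np.array([[.012,0,.062]]))[0]-[0,0,.019]; print(o['t'],e,p,(T.T@(p-e)).round(4))
```

```text
13.9833 [ 0.49458758 -0.22419325  0.31763278] [ 0.56056075 -0.22733932  0.23019149] [-0.0661 -0.0005  0.0874]
```

```bash
python3 -m jog '[[[-0.03,0,0],0,0.04],[[-0.062,0,0.01],0,0.04],[[-0.066,0,0.04],0,0.04],[[-0.066,0,0.07],0,0.04],[[-0.066,0,0.086],0,0.04],[[-0.066,0,0.087],0,0.01],[[-0.066,0,0.087],0,0.01],[[-0.066,0,0.087],0,0.01],[[-0.066,0,0.087],0,0.01]]' 6
python3 -m jog '[[[-0.001,0,-0.0015],0,0.01],[[-0.003,0,-0.003],0,0.01],[[-0.005,0,-0.0045],0,0.01],[[-0.007,0,-0.005],0,0.01],[[-0.008,0,-0.005],0,0.01],[[-0.008,0,-0.005],0,0.01]]' 6
python3 -c "from h import *; go([.01,.02],px=.012,h=.062)"
```

```text
t: 14.73
eef_pos: [0.5606, -0.227, 0.2317]
ee_rot: [0.02, 1.0, -0.0, 0.0]
wrist_force: [0.0, 0.9, 2.5]
finger_gap: 0.021
grip_force: 1.1
t: 15.23
eef_pos: [0.5654, -0.2271, 0.2351]
ee_rot: [0.02, 1.0, 0.001, -0.004]
wrist_force: [-7.2, 0.2, 1.5]
finger_gap: 0.0155
grip_force: 6.0
t 15.2333 heading err -0.1
10 [ 0.0222  0.     -0.0023] [ 0.5432 -0.2262  0.2375]
20 [0.0175 0.     0.0065] [ 0.5479 -0.2263  0.2287]
axis in tool [ 0.477  0.    -0.879] x in tool [-0.879  0.002 -0.477]
```

```bash
cat >> h.py <<'E'
def look(tag):
    m=bot.camera_model('wrist'); m['fish']=1; o=bot.get_obs(); im=bot.capture('wrist'); cv2.imwrite(f'pics/{tag}.png',im); hs=cv2.cvtColor(im,cv2.COLOR_BGR2HSV).astype(int)
    print(tag,o['t'],np.round(o['eef_pos'],4),np.round(o['wrist_force'],1))
    q=proj(m,incol([0,0,.02,0,0])(np.vstack([TOP,RIBT,[[-.028,0,.036]]]))); print('pred square d20: top',q[:4].round(0).tolist(),'rib',q[4:8].round(0).tolist(),'ribbase',q[8].round(0).tolist())
    b=blob(im,(100,85,40),(132,255,255),q[:4].mean(0),150); c0=int(q[4:8,0].mean())
    w=[np.argwhere(b[r]).ravel() for r in range(480)]; w=[(r,int(x.min()),int(x.max())) for r,x in enumerate(w) if len(x)]
    print('blue rows',w[0],w[len(w)//4],w[len(w)//2],w[-1]); 
    r0=w[0][0]
    for c in (int(q[0,0])+22, c0): print('col',c,[(r,*hs[r,c].tolist()) for r in range(r0-12,r0+34,2)])
E
python3 -m jog '[[[0,0,0],0,0.02],[[0,0,0],0,0.03],[[0,0,0],0,0.04],[[0,0,0],0,0.04],[[0,0,-0.02],0,0.04],[[0,0,-0.05],0,0.04],[[0.03,0,-0.075],0,0.04],[[0.065,0,-0.085],0,0.04],[[0.07,0,-0.085],0,0.04],[[0.07,0,-0.085],0,0.04],[[0.07,0,-0.085],0,0.04]]' 6
python3 -c "from h import *; look('k18')"
```

```text
t: 16.15
eef_pos: [0.4986, -0.2243, 0.3212]
ee_rot: [0.02, 1.0, 0.0, 0.001]
wrist_force: [-0.0, -0.5, 0.0]
finger_gap: 0.0402
grip_force: 0.0
k18 16.15 [ 0.4986 -0.2243  0.3212] [-0.  -0.5  0. ]
pred square d20: top [[241.0, 263.0], [401.0, 263.0], [240.0, 342.0], [403.0, 342.0]] rib [[310.0, 261.0], [333.0, 261.0], [310.0, 343.0], [333.0, 343.0]] ribbase [321.0, 268.0]
blue rows (264, 244, 397) (281, 236, 404) (299, 237, 403) (333, 285, 355)
col 263 [(252, 23, 92, 138), (254, 23, 121, 165), (256, 23, 123, 156), (258, 23, 118, 158), (260, 23, 117, 159), (262, 23, 104, 150), (264, 114, 75, 106), (266, 113, 82, 103), (268, 115, 72, 106), (270, 114, 77, 106), (272, 112, 112, 139), (274, 112, 132, 164), (276, 111, 136, 161), (278, 112, 136, 165), (280, 111, 139, 167), (282, 112, 120, 136), (284, 120, 24, 64), (286, 124, 28, 63), (288, 124, 29, 61), (290, 115, 25, 61), (292, 110, 27, 56), (294, 124, 37, 55), (296, 120, 24, 54)]
col 321 [(252, 25, 104, 147), (254, 23, 117, 166), (256, 23, 112, 159), (258, 23, 109, 159), (260, 23, 100, 160), (262, 23, 94, 155), (264, 112, 56, 114), (266, 111, 66, 120), (268, 112, 59, 117), (270, 114, 62, 119), (272, 113, 89, 137), (274, 111, 102, 152), (276, 111, 106, 151), (278, 98, 21, 135), (280, 105, 15, 133), (282, 98, 15, 134), (284, 98, 15, 135), (286, 108, 19, 137), (288, 94, 14, 132), (290, 105, 19, 137), (292, 80, 9, 172), (294, 64, 9, 202), (296, 60, 6, 202)]
```

The image reads the same as before: yellow lip, then visible front face, then rib top 20 rows lower. So the front edge rests on the lip, which is nearly level in the world, and the rib grip just slipped. I'll push low on the front face with shut fingers so the edge slides off the lip.

```bash
python3 -m jog '[[[0.005,-0.002,0.02],0,0],[[0.005,-0.002,0.05],0,0],[[0.005,-0.002,0.08],0,0],[[0.005,-0.002,0.105],0,0],[[0.005,-0.002,0.114],0,0],[[-0.002,-0.002,0.114],0,0],[[-0.009,-0.002,0.114],0,0],[[-0.014,-0.002,0.114],0,0],[[-0.014,-0.002,0.114],0,0]]' 20
python3 -m jog '[[[-0.002,0,0],0,0],[[-0.004,0,0],0,0],[[-0.006,0,0],0,0],[[-0.006,0,0],0,0]]'
```

```text
t: 16.95
eef_pos: [0.5113, -0.2269, 0.208]
ee_rot: [0.02, 1.0, 0.0, -0.003]
wrist_force: [-6.5, 1.4, 2.3]
finger_gap: 0.0007
grip_force: 3.5
t: 17.28
eef_pos: [0.5116, -0.2269, 0.2079]
ee_rot: [0.021, 1.0, 0.001, -0.008]
wrist_force: [-19.2, 2.6, 7.7]
finger_gap: 0.0004
grip_force: 9.7
```

It doesn't yield at 19 N, so the cassette is actually in the bore but jammed. Its front edge is against the front wall at about 9 mm deep, with the back face on the back rim. The cure is to lift it by the back of the rib so it un-jams, let it swing square, then lower it. First I'll retreat and refit.

```bash
python3 -m jog '[[[0.01,0,0],0,0],[[0.02,0,0],0,0],[[0.02,0,-0.03],0,0.04],[[0.02,0,-0.07],0,0.04],[[0.02,0,-0.11],0,0.04],[[0.02,0,-0.114],0,0.04],[[0.02,0,-0.114],0,0.04]]' 6
python3 -c "from h import *; look('k19')"
```

```text
t: 17.87
eef_pos: [0.5009, -0.227, 0.3263]
ee_rot: [0.02, 1.0, -0.001, 0.006]
wrist_force: [0.8, 0.6, -0.1]
finger_gap: 0.0256
grip_force: 0.0
k19 17.8667 [ 0.5009 -0.227   0.3263] [ 0.8  0.6 -0.1]
pred square d20: top [[246.0, 256.0], [404.0, 256.0], [244.0, 335.0], [405.0, 334.0]] rib [[314.0, 254.0], [337.0, 254.0], [314.0, 335.0], [337.0, 335.0]] ribbase [325.0, 262.0]
blue rows (258, 249, 399) (277, 239, 405) (296, 240, 404) (333, 293, 347)
col 267 [(246, 24, 108, 154), (248, 23, 119, 165), (250, 23, 125, 155), (252, 23, 115, 160), (254, 23, 119, 157), (256, 26, 70, 123), (258, 114, 73, 108), (260, 113, 75, 105), (262, 112, 72, 106), (264, 115, 76, 111), (266, 112, 125, 157), (268, 111, 128, 161), (270, 111, 129, 162), (272, 111, 130, 161), (274, 111, 130, 163), (276, 111, 129, 164), (278, 114, 56, 95), (280, 103, 14, 124), (282, 108, 15, 210), (284, 106, 16, 213), (286, 109, 13, 212), (288, 104, 13, 213), (290, 101, 13, 215)]
col 325 [(246, 24, 122, 152), (248, 24, 138, 163), (250, 24, 128, 160), (252, 24, 127, 159), (254, 24, 123, 159), (256, 23, 77, 132), (258, 113, 70, 109), (260, 113, 67, 110), (262, 114, 65, 110), (264, 111, 64, 112), (266, 112, 100, 143), (268, 112, 102, 148), (270, 112, 61, 142), (272, 68, 8, 132), (274, 78, 10, 129), (276, 90, 8, 130), (278, 90, 6, 131), (280, 86, 13, 133), (282, 95, 12, 133), (284, 90, 11, 138), (286, 60, 8, 199), (288, 55, 8, 198), (290, 55, 8, 200)]
```

```bash
cat >> h.py <<'E'
def fitrows(edge,base,ribtop,l,r,px,h):
    m=bot.camera_model('wrist'); m['fish']=1
    P=np.array([[-.032,-.065,.036],[-.032,.065,.036],[-.028,0,.036],[-.028,0,.078]])
    def res(p):
        q=proj(m,incol([p[0],p[1],p[2],p[3]*10,0])(P)); return [q[0,1]-edge,q[1,1]-edge,q[2,1]-base,q[3,1]-ribtop,min(q[:2,0])-l,max(q[:2,0])-r]
    s=least_squares(res,[0,0,.015,-.5],x_scale=[.003,.003,.005,.5]); p=s.x.copy(); p[3]*=10; print('x,y,d,dev',p.round(4),np.round(s.fun,1))
    C=incol([*p,0]); print('front/back bottom edge',((C(np.array([[-.032,0,0],[.032,0,0]]))-M)@colR(YAW)).round(4).tolist())
    o=bot.get_obs(); T=R.from_quat(o['ee_rot']).as_matrix(); t=C(np.array([[px,0,h]]))[0]-[0,0,.019]; print('target',t.round(4),'move',(T.T@(t-o['eef_pos'])).round(4),'now',np.round(o['eef_pos'],4))
E
python3 -c "
from h import *
fitrows(265.5,271,285,239,405,.022,.061)"
```

```text
x,y,d,dev [-7.30000e-03 -1.50000e-03  1.66000e-02 -1.90286e+01] [ 0.1 -0.  -0.  -0.  -0.   0. ]
front/back bottom edge [[-0.0376, -0.0015, -0.0061], [0.0229, -0.0015, -0.027]]
target [ 0.5705 -0.2288  0.2316] move [-0.0702  0.0005  0.0923] now [ 0.4997 -0.2264  0.3235]
```

```bash
python3 -m jog '[[[-0.035,0.001,0],0,0.04],[[-0.068,0.001,0.01],0,0.04],[[-0.07,0.001,0.045],0,0.04],[[-0.07,0.001,0.075],0,0.04],[[-0.07,0.001,0.09],0,0.04],[[-0.07,0.001,0.092],0,0.01],[[-0.07,0.001,0.092],0,0.01],[[-0.07,0.001,0.092],0,0.01],[[-0.07,0.001,0.092],0,0.01],[[-0.07,0.001,0.092],0,0.01]]' 8
python3 -m jog '[[[0.001,0,-0.003],0,0.01],[[0.003,0,-0.007],0,0.01],[[0.005,0,-0.011],0,0.01],[[0.007,0,-0.015],0,0.01],[[0.009,0,-0.02],0,0.01],[[0.011,0,-0.025],0,0.01],[[0.012,0,-0.03],0,0.01],[[0.012,0,-0.035],0,0.01],[[0.012,0,-0.035],0,0.01]]' 8
python3 -m jog '[[[0,0,0],0,0.01],[[0,0,0],0,0.01],[[0,0,0],0,0.01],[[0,0,0],0,0.01],[[0,0,0],0,0.01],[[0,0,0],0,0.01],[[0,0,0],0,0.01],[[0,0,0],0,0.01],[[0,0,0],0,0.01]]' 3.2
python3 -c "from h import *; look('k20')"
```

```text
t: 18.75
eef_pos: [0.5684, -0.2285, 0.229]
ee_rot: [0.02, 1.0, -0.0, -0.0]
wrist_force: [-0.7, 2.1, 3.9]
finger_gap: 0.0158
grip_force: 9.2
t: 19.5
eef_pos: [0.5567, -0.2279, 0.2656]
ee_rot: [0.02, 1.0, -0.0, 0.001]
wrist_force: [0.2, -0.3, -2.5]
finger_gap: 0.0162
grip_force: 9.3
t: 20.25
eef_pos: [0.5564, -0.2277, 0.264]
ee_rot: [0.02, 1.0, 0.0, -0.0]
wrist_force: [-1.1, 0.4, -3.1]
finger_gap: 0.0158
grip_force: 4.0
k20 20.25 [ 0.5564 -0.2277  0.264 ] [-1.1  0.4 -3.1]
pred square d20: top [[219.0, 207.0], [427.0, 207.0], [215.0, 311.0], [432.0, 311.0]] rib [[308.0, 190.0], [340.0, 190.0], [307.0, 304.0], [341.0, 304.0]] ribbase [323.0, 213.0]
blue rows (205, 253, 388) (232, 188, 453) (259, 190, 451) (312, 273, 274)
col 241 [(193, 75, 3, 177), (195, 24, 46, 172), (197, 23, 137, 164), (199, 24, 134, 154), (201, 24, 131, 158), (203, 24, 131, 156), (205, 126, 26, 98), (207, 112, 104, 105), (209, 111, 113, 104), (211, 111, 139, 143), (213, 110, 162, 215), (215, 110, 164, 215), (217, 110, 160, 215), (219, 110, 159, 215), (221, 110, 161, 214), (223, 111, 145, 162), (225, 111, 142, 147), (227, 111, 138, 150), (229, 111, 138, 148), (231, 111, 142, 147), (233, 111, 133, 140), (235, 111, 122, 136), (237, 111, 133, 136)]
col 324 [(193, 27, 13, 178), (195, 24, 137, 166), (197, 24, 137, 164), (199, 24, 136, 158), (201, 23, 136, 157), (203, 23, 133, 157), (205, 111, 105, 104), (207, 112, 107, 105), (209, 111, 118, 102), (211, 111, 134, 133), (213, 111, 145, 151), (215, 110, 148, 150), (217, 110, 147, 151), (219, 112, 127, 148), (221, 53, 8, 131), (223, 66, 10, 129), (225, 60, 10, 129), (227, 54, 10, 130), (229, 65, 12, 129), (231, 70, 12, 129), (233, 65, 12, 132), (235, 105, 9, 228), (237, 102, 5, 241)]
```

```bash
python3 -m jog '[[[0,0,-0.01],0,0.01],[[0,0,-0.02],0,0.01],[[0,0,-0.02],0,0.01],[[0,0,-0.02],0,0.01],[[0,0,-0.02],0,0.01],[[0,0,-0.02],0,0.01]]' 3
python3 -c "from h import *; look('k21')" | cut -c1-700
python3 -c "
from h import *
fitrows(211,219.5,234.5,189,452,.022,.061)"
```

```text
t: 20.8
eef_pos: [0.5561, -0.2276, 0.2837]
ee_rot: [0.02, 1.0, 0.0, -0.0]
wrist_force: [-0.4, 0.4, -3.5]
finger_gap: 0.0161
grip_force: 3.0
k21 20.8 [ 0.5561 -0.2276  0.2837] [-0.4  0.4 -3.5]
pred square d20: top [[226.0, 202.0], [419.0, 202.0], [222.0, 298.0], [424.0, 297.0]] rib [[309.0, 185.0], [338.0, 185.0], [308.0, 288.0], [339.0, 288.0]] ribbase [323.0, 207.0]
blue rows (212, 227, 415) (237, 191, 450) (262, 192, 448) (312, 273, 274)
col 248 [(200, 24, 134, 154), (202, 24, 129, 158), (204, 24, 130, 157), (206, 36, 22, 114), (208, 100, 25, 93), (210, 98, 22, 93), (212, 110, 119, 126), (214, 109, 158, 216), (216, 110, 157, 216), (218, 110, 156, 217), (220, 110, 159, 215), (222, 110, 160, 215), (224, 110, 155, 192), (226, 111, 136, 152), (228, 111, 134, 154), (230, 111, 137, 153), (232, 110, 136, 152), (234, 110, 66, 96), (236, 111, 44, 81), (238, 108, 17, 182), (240, 104, 16, 208), (242, 106, 16, 207), (244, 105, 17, 207)]
col 323 [(200, 23, 137, 154), (202, 23, 138, 157), (204, 25, 133, 157), (206, 97, 23, 102), (208, 99, 19, 92), (210, 97, 25, 91), (212, 111, 116, 119), (214, 110, 142, 154), (216, 110, 140, 155), (218, 111, 141, 155), (220, 110, 143, 155), (222, 83, 9, 118), (224, 60, 6, 122), (226, 97, 11, 207), (228, 102, 5, 241), (230, 102, 5, 241), (232, 98, 4, 240), (234, 102, 5, 241), (236, 102, 5, 241), (238, 102, 5, 240), (240, 102, 5, 241), (242, 102, 5, 240), (244, 102, 5, 241)]
x,y,d,dev [ 8.60000e-03 -1.70000e-03 -3.55000e-02 -2.26869e+01] [ 0.6  0.4 -1.  -0.  -0.   0. ]
front/back bottom edge [[-0.0209, -0.0017, 0.0479], [0.0381, -0.0017, 0.0232]]
target [ 0.5641 -0.2287  0.2842] move [-0.008  -0.0007 -0.0006] now [ 0.5561 -0.2276  0.2836]
```

```bash
python3 -c "
from h import *
fitrows(213,221,225.5,191,449.5,.022,.061)"
python3 -m jog '[[[0,0,0],0,0.01],[[0,0,0],0,0.01],[[0,0,0],0,0.01],[[0,0,0],0,0.01],[[0,0,0],0,0.01],[[0,0,0],0,0.01]]' 3
python3 -c "from h import *; look('k22')" | cut -c1-900
```

```text
x,y,d,dev [ 1.30000e-02 -1.80000e-03 -3.39000e-02 -1.70434e+01] [ 0.5  0.2 -0.6 -0.  -0.   0. ]
front/back bottom edge [[-0.0176, -0.0018, 0.0432], [0.0436, -0.0018, 0.0245]]
target [ 0.5625 -0.2287  0.2861] move [-0.0064 -0.0009 -0.0025] now [ 0.5561 -0.2276  0.2836]
t: 21.35
eef_pos: [0.5564, -0.2277, 0.284]
ee_rot: [0.02, 1.0, -0.0, -0.0]
wrist_force: [0.0, 0.0, -2.8]
finger_gap: 0.0159
grip_force: 3.0
k22 21.35 [ 0.5564 -0.2277  0.284 ] [ 0.   0.  -2.8]
pred square d20: top [[227.0, 201.0], [419.0, 201.0], [222.0, 297.0], [424.0, 297.0]] rib [[309.0, 185.0], [338.0, 185.0], [309.0, 287.0], [339.0, 287.0]] ribbase [323.0, 206.0]
blue rows (212, 228, 415) (237, 191, 450) (262, 192, 448) (312, 273, 274)
col 248 [(200, 24, 134, 156), (202, 24, 134, 154), (204, 23, 136, 156), (206, 51, 18, 98), (208, 98, 22, 92), (210, 105, 21, 96), (212, 109, 124, 123), (214, 110, 162, 216), (216, 110, 159, 216), (218, 110, 159, 216), (220, 110, 156, 216), (222, 110, 158, 215), (224, 110, 152, 193), (226, 111, 137, 155), (228, 111, 136, 154), (230, 110, 133, 151), (232, 110, 135, 153), (234, 112, 66, 97), (236, 117, 34, 82), (238, 105, 17, 183), (240, 106, 13, 208), (242, 103, 15, 205), (244, 103, 17, 207)]
col 323 [(200, 24, 136, 157), (202, 24, 137, 156), (204, 24, 112, 148), (206, 99, 20, 90), (208, 96, 27, 94), (210, 105, 27, 95), (212, 111, 123, 120), (214, 110, 148, 153), (216, 110, 146, 154), (218, 110, 147, 154), (220, 111, 139, 156), (222, 94, 16, 125), (224, 72, 10, 122), (226, 97, 11, 208), (228, 100, 6, 241), (230, 102, 5, 241), (232, 105, 4, 241), (234, 102, 5, 241), (236, 102, 5, 241), (238, 105, 4, 240), (240, 102, 5, 241), (242, 105, 6, 241), (244, 102, 5, 241)]
```

In-hand fit: I'd gripped at px ≈ 16 mm instead of 22, so it only swings to about 11°. I'll set it flat on the free table at about (0.58, 0.0) and regrip at the proper offset.

```bash
python3 -m jog '[[[0,0,-0.015],0,0.01],[[0,0,-0.03],0,0.01],[[0,0.03,-0.035],0,0.01],[[-0.003,0.065,-0.03],0,0.01],[[-0.006,0.1,-0.03],0,0.01],[[-0.01,0.135,-0.03],0,0.01],[[-0.012,0.17,-0.03],0,0.01],[[-0.015,0.2,0],0,0.01],[[-0.015,0.225,0.04],0,0.01],[[-0.015,0.229,0.08],0,0.01],[[-0.015,0.229,0.12],0,0.01],[[-0.015,0.229,0.15],0,0.01]]' 8
python3 -m jog '[[[0,0,0.03],0,0.01],[[0,0,0.055],0,0.01],[[0,0,0.07],0,0.01],[[0,0,0.078],0,0.01],[[0,0,0.084],0,0.01],[[0,0,0.089],0,0.01],[[0,0,0.092],0,0.01],[[0,0,0.092],0,0.01]]' 5
```

```text
t: 22.4
eef_pos: [0.5792, 0.0014, 0.1313]
ee_rot: [0.019, 1.0, -0.0, -0.001]
wrist_force: [-0.3, -1.1, -3.5]
finger_gap: 0.0159
grip_force: 8.0
t: 23.07
eef_pos: [0.5834, 0.0007, 0.0441]
ee_rot: [0.02, 1.0, 0.0, 0.003]
wrist_force: [1.8, -0.9, 1.1]
finger_gap: 0.016
grip_force: 5.0
```

```bash
python3 -m jog '[[[0,0,0],0,0.03],[[0,0,0],0,0.05],[[0,0,0],0,0.05],[[0,0,-0.04],0,0.05],[[0.01,0,-0.08],0,0.05],[[0.02,0,-0.12],0,0.05],[[0.02,0,-0.145],0,0.05],[[0.02,0,-0.15],0,0.05],[[0.02,0,-0.15],0,0.05],[[0.02,0,-0.15],0,0.05]]' 5
python3 - <<'E'
from h import *
o=bot.get_obs(); m=bot.camera_model('wrist'); m['fish']=1; im=bot.capture('wrist'); cv2.imwrite('pics/k23.png',im)
c=proj(m,np.array([[.567,0,.036]]))[0]; b=blob(im,(105,120,60),(130,255,255),c,110); h=hull(b); print(c,h.reshape(-1,2).min(0),h.reshape(-1,2).max(0))
p,s=fit([(m,h)],cas,[.567,0,-.04],np.array([.006,.006,.05])); print(p,s)
T=R.from_quat(o['ee_rot']).as_matrix(); e=np.array(o['eef_pos'])
g=np.array([p[0]+.023*np.cos(p[2]),p[1]+.023*np.sin(p[2]),.041]); print(e,'move',(T.T@(g-e)).round(4),'roll',np.degrees(np.arctan2(T[1,1],T[0,1]))-90-np.degrees(p[2]))
E
```

```text
t: 23.9
eef_pos: [0.5597, 0.0014, 0.1914]
ee_rot: [0.02, 1.0, 0.0, -0.001]
wrist_force: [-0.6, -0.1, -0.7]
finger_gap: 0.0499
grip_force: 0.0
[319.95899746 232.31911595] [248. 202.] [393. 276.]
[ 5.78003900e-01 -3.31647717e-05 -4.10772785e-02] 0.976477297436143
[0.55973837 0.00138447 0.19139268] move [-0.0415 -0.0008  0.1503] roll 0.032268877969799714
```

```bash
python3 -m jog '[[[-0.02,-0.001,0.02],0,0.05],[[-0.0415,-0.001,0.05],0,0.05],[[-0.0415,-0.001,0.09],0,0.05],[[-0.0415,-0.001,0.125],0,0.05],[[-0.0415,-0.001,0.145],0,0.05],[[-0.0415,-0.001,0.15],0,0.03],[[-0.0415,-0.001,0.15],0,0.01],[[-0.0415,-0.001,0.15],0,0.01],[[-0.0415,-0.001,0.15],0,0.01],[[-0.0415,-0.001,0.15],0,0.01],[[-0.0415,-0.001,0.15],0,0.01]]' 8
python3 -m jog '[[[0,0,-0.01],0,0.01],[[0,0,-0.03],0,0.01],[[0,0,-0.05],0,0.01],[[0,0,-0.05],0,0.01],[[0,0,-0.05],0,0.01],[[0,0,-0.05],0,0.01],[[0,0,-0.05],0,0.01],[[0,0,-0.05],0,0.01],[[0,0,-0.05],0,0.01],[[0,0,-0.05],0,0.01]]' 3
python3 -c "from h import *; tilt('t24')"
python3 - <<'E'
from h import *
for f in ['t13','t24']:
    im=cv2.imread(f'pics/{f}.png'); hs=cv2.cvtColor(im,cv2.COLOR_BGR2HSV).astype(int); b=blob(im,(100,85,40),(132,255,255),(320,250),150); b[330:]=0
    w=[np.argwhere(b[r]).ravel() for r in range(480)]; w=[(r,int(x.min()),int(x.max())) for r,x in enumerate(w) if len(x)]
    print(f,w[0],w[10],w[30],[(r,int(hs[r,320,2]),int(hs[r,245,1]),int(hs[r,245,2])) for r in range(186,236,2)])
E
```

```text
t: 24.87
eef_pos: [0.6024, -0.0013, 0.0428]
ee_rot: [0.02, 1.0, 0.0, 0.001]
wrist_force: [0.8, 2.1, -1.6]
finger_gap: 0.0177
grip_force: 0.9
t: 25.7
eef_pos: [0.6017, -0.0014, 0.0913]
ee_rot: [0.02, 1.0, -0.0, -0.001]
wrist_force: [-0.3, 0.4, -3.3]
finger_gap: 0.0159
grip_force: 3.0
t24 t 25.7 tilt deg 31.8 px 24.2 h 62.9 dy 2.2 score -0.754 2nd 31.8 yaw -2.3
t13 (208, 223, 407) (218, 201, 440) (238, 200, 441) [(186, 182, 4, 196), (188, 182, 4, 196), (190, 182, 5, 196), (192, 218, 4, 195), (194, 240, 4, 184), (196, 240, 3, 181), (198, 240, 4, 180), (200, 241, 3, 177), (202, 240, 4, 178), (204, 240, 4, 178), (206, 240, 3, 176), (208, 240, 89, 193), (210, 240, 162, 200), (212, 240, 156, 190), (214, 240, 147, 173), (216, 240, 145, 172), (218, 240, 136, 148), (220, 240, 136, 144), (222, 240, 130, 147), (224, 240, 133, 148), (226, 240, 99, 116), (228, 240, 28, 74), (230, 240, 9, 198), (232, 239, 8, 202), (234, 240, 10, 202)]
t24 (220, 211, 429) (230, 209, 432) (250, 206, 434) [(186, 107, 2, 110), (188, 180, 12, 108), (190, 180, 9, 109), (192, 181, 10, 107), (194, 180, 5, 106), (196, 181, 9, 108), (198, 182, 9, 111), (200, 179, 9, 111), (202, 183, 7, 111), (204, 182, 5, 108), (206, 180, 11, 112), (208, 183, 9, 110), (210, 179, 11, 112), (212, 180, 10, 107), (214, 180, 12, 110), (216, 181, 12, 109), (218, 181, 12, 106), (220, 183, 121, 131), (222, 179, 151, 132), (224, 182, 144, 135), (226, 181, 145, 134), (228, 179, 144, 136), (230, 182, 143, 134), (232, 185, 140, 137), (234, 181, 136, 137)]
```

```bash
cat >> h.py <<'E'
def hand(edge,ribtop,l,r,cols=None):
    m=bot.camera_model('wrist'); m['fish']=1; o=bot.get_obs(); T=R.from_quat(o['ee_rot']).as_matrix(); g=np.array(o['eef_pos'])-.019*T[:,2]; yaw=np.arctan2(-T[1,0],-T[0,0])
    P=np.array([[-.032,-.065,.036],[-.032,.065,.036],[-.028,0,.078]])
    def res(p):
        q=proj(m,(P-[p[1],p[3],p[2]])@colR(yaw,p[0]*10).T+g); return [q[0,1]-edge,q[1,1]-edge,q[2,1]-ribtop,min(q[:2,0])-l,max(q[:2,0])-r,(p[2]-.061)*300]
    s=least_squares(res,[2.5,.022,.061,0],x_scale=[1,.003,.003,.003]); p=s.x; print('tilt %.1f px %.4f h %.4f dy %.4f'%(p[0]*10,*p[1:]),np.round(s.fun,1)); return p
E
python3 -c "from h import *; hand(219.5,187.5,210,431)"
python3 -m jog '[[[0,0,0],0,0.01],[[0,0,0],0,0.01],[[0,0,0],0,0.01]]' 3
python3 - <<'E'
from h import *
hand(208,192.5,201,440) # t13 rows, same relative geometry
tilt2('t25',('side','scene'))
E
```

```text
tilt 39.2 px 0.0320 h 0.0651 dy 0.0008 [ 0.1  0.2 -0.3 -0.3  0.3  1.2]
t: 26.0
eef_pos: [0.602, -0.0013, 0.092]
ee_rot: [0.02, 1.0, 0.0, -0.0]
wrist_force: [0.3, -0.0, -2.7]
finger_gap: 0.0157
grip_force: 3.0
tilt 25.0 px 0.0258 h 0.0624 dy 0.0008 [ 0.   0.1 -0.1 -0.1  0.1  0.4]
side [(0.855, 38, np.float64(-1.0), np.float64(3.0)), (0.855, 36, np.float64(-1.0), np.float64(2.5)), (0.855, 34, np.float64(-0.5), np.float64(2.5)), (0.852, 32, np.float64(-0.5), np.float64(2.0)), (0.848, 30, np.float64(0.0), np.float64(1.5))]
scene [(0.963, 40, np.float64(1.5), np.float64(0.0)), (0.949, 42, np.float64(2.0), np.float64(-0.5)), (0.94, 38, np.float64(1.5), np.float64(0.5)), (0.923, 44, np.float64(2.5), np.float64(-0.5)), (0.916, 36, np.float64(1.5), np.float64(1.5))]
```

Tilt is now about 39° (px ≈ 30 mm), which is overshot. That's easy to trim by touching the low edge on the table, so I'll lower it gently and re-measure.

```bash
cat >> h.py <<'E'
def meas(tag):
    im=bot.capture('wrist'); cv2.imwrite(f'pics/{tag}.png',im); hs=cv2.cvtColor(im,cv2.COLOR_BGR2HSV).astype(int); b=blob(im,(100,85,40),(132,255,255),(320,250),150); b[330:]=0
    w=[np.argwhere(b[r]).ravel() for r in range(480)]; w=[(r,int(x.min()),int(x.max())) for r,x in enumerate(w) if len(x)>60]
    col=[int(hs[r,320,2]) for r in range(170,250)]; sat=[int(hs[r,320,1]) for r in range(170,250)]
    e=np.median([np.argwhere(b[:,c])[0,0] for c in (230,245,400,415) if b[:,c].any()])
    k=[x for x in w if x[0]>=e+8][0]; print('edge',e,'wid',k,'col320 V',[(170+2*i,v) for i,v in enumerate(col[::2])][:32])
E
python3 -m jog '[[[0,0,0.01],0,0.01],[[0,0,0.018],0,0.01],[[0,0,0.022],0,0.01],[[0,0,0.025],0,0.01],[[0,0,0.025],0,0.01],[[0,0,0.01],0,0.01],[[0,0,0],0,0.01],[[0,0,0],0,0.01]]' 5
python3 -c "from h import *; meas('t26')"
```

```text
t: 26.77
eef_pos: [0.6033, -0.0012, 0.0938]
ee_rot: [0.02, 1.0, 0.0, 0.002]
wrist_force: [0.4, 0.6, -3.1]
finger_gap: 0.0158
grip_force: 5.0
edge 220.0 wid (228, 207, 434) col320 V [(170, 108), (172, 108), (174, 104), (176, 103), (178, 105), (180, 106), (182, 105), (184, 108), (186, 106), (188, 108), (190, 181), (192, 180), (194, 181), (196, 179), (198, 180), (200, 182), (202, 180), (204, 179), (206, 182), (208, 181), (210, 179), (212, 180), (214, 182), (216, 183), (218, 179), (220, 182), (222, 180), (224, 181), (226, 182), (228, 181), (230, 183), (232, 181)]
```

```bash
python3 -c "from h import *; hand(219.5,189.5,208,433)"
python3 -m jog '[[[0,0,0.015],0,0.01],[[0,0,0.025],0,0.01],[[0,0,0.029],0,0.01],[[0,0,0.031],0,0.01],[[0,0,0.031],0,0.01],[[0,0,0.01],0,0.01],[[0,0,0],0,0.01],[[0,0,0],0,0.01]]' 5
python3 -c "from h import *; meas('t27')"
```

```text
tilt 37.4 px 0.0295 h 0.0638 dy 0.0007 [ 0.1  0.1 -0.2 -0.2  0.2  0.8]
t: 27.48
eef_pos: [0.6033, -0.0012, 0.0939]
ee_rot: [0.02, 1.0, 0.0, 0.002]
wrist_force: [0.2, -0.1, -2.9]
finger_gap: 0.0164
grip_force: 5.0
edge 222.0 wid (230, 203, 437) col320 V [(170, 110), (172, 110), (174, 109), (176, 108), (178, 104), (180, 107), (182, 107), (184, 104), (186, 105), (188, 111), (190, 109), (192, 107), (194, 117), (196, 184), (198, 184), (200, 181), (202, 184), (204, 183), (206, 183), (208, 182), (210, 182), (212, 183), (214, 181), (216, 184), (218, 183), (220, 182), (222, 184), (224, 185), (226, 182), (228, 179), (230, 183), (232, 183)]
```

```bash
python3 -c "
from h import *
p=hand(221,195,204,436.5)
o=bot.get_obs(); T=R.from_quat(o['ee_rot']).as_matrix(); e=np.array(o['eef_pos']); C=colR(YAW)
px,h=p[1],p[2]; th=p[0]*10-28; c,s=np.cos(np.radians(th)),np.sin(np.radians(th))
def rel(x,z): dx,dz=x-px,z-h; return np.array([dx*c-dz*s,dx*s+dz*c])
print('rel pinch in col frame: front bottom',rel(-.032,0).round(4),'back bottom',rel(.032,0).round(4),'dev',th)
"
```

```text
tilt 34.1 px 0.0247 h 0.0611 dy 0.0009 [-0.  0. -0. -0.  0.  0.]
rel pinch in col frame: front bottom [-0.0498 -0.0668] back bottom [ 0.0138 -0.06  ] dev 6.12709156141262
```

Tilt is about 34°, or 6° past square. That's the good side: the lift plate will press the front edge up and square it. Carrying it over the mouth with a firmer grip.

```bash
python3 -m jog '[[[0,0,-0.03],0,0.01],[[0,0,-0.07],0,0.01],[[0,-0.005,-0.11],0,0.01],[[0.005,-0.02,-0.15],0,0.01],[[0.01,-0.045,-0.185],0,0.01],[[0.02,-0.08,-0.21],0,0.01],[[0.03,-0.115,-0.22],0,0.01],[[0.04,-0.15,-0.22],0,0.01],[[0.05,-0.185,-0.22],0,0.01],[[0.058,-0.215,-0.22],0,0.01],[[0.0594,-0.227,-0.21],0,0.01],[[0.0594,-0.227,-0.19],0,0.01]]' 14
python3 -m jog '[[[0,0,0.012],0,0.01],[[0,0,0.017],0,0.01],[[0,0,0.017],0,0.01],[[0,0,0.017],0,0.01]]' 14
python3 - <<'E'
from h import *
o=bot.get_obs(); print(o['t'],o['eef_pos'])
meas('t28'); im=cv2.imread('pics/t28.png'); m=bot.camera_model('wrist'); m['fish']=1
b=blob(im,(20,100,90),(36,255,255),(320,190),170)
ys=np.argwhere(b); print('yellow',ys.min(0),ys.max(0),[(c,np.argwhere(b[:,c]).ravel()[[0,-1]].tolist()) for c in (230,270,300,345,380,410) if b[:,c].any()])
print('pred front lip top/bottom rows',proj(m,(np.array([[-.043,0,.010],[-.034,0,0]]))@colR(YAW).T+M).round(1).tolist())
E
```

```text
t: 28.53
eef_pos: [0.5335, -0.2287, 0.2826]
ee_rot: [0.022, 1.0, -0.001, 0.002]
wrist_force: [0.8, -0.2, -2.8]
finger_gap: 0.016
grip_force: 14.0
t: 28.87
eef_pos: [0.5337, -0.2255, 0.2646]
ee_rot: [0.02, 1.0, -0.0, -0.001]
wrist_force: [0.4, -0.6, -2.9]
finger_gap: 0.0156
grip_force: 14.0
28.8667 [ 0.53372311 -0.22551375  0.26458156]
edge 223.0 wid (231, 203, 437) col320 V [(170, 184), (172, 184), (174, 184), (176, 180), (178, 181), (180, 183), (182, 182), (184, 182), (186, 181), (188, 182), (190, 183), (192, 183), (194, 191), (196, 240), (198, 240), (200, 240), (202, 240), (204, 240), (206, 240), (208, 239), (210, 239), (212, 240), (214, 240), (216, 240), (218, 240), (220, 240), (222, 240), (224, 240), (226, 240), (228, 240), (230, 239), (232, 240)]
yellow [320 265] [352 374] [(270, [320, 352])]
pred front lip top/bottom rows [[321.3, 226.1], [321.3, 242.6]]
```

```bash
python3 -m jog '[[[-0.0024,-0.0005,-0.001],0,0.01],[[-0.005,-0.0005,0.003],0,0.01],[[-0.007,-0.0005,0.007],0,0.01],[[-0.0088,-0.0005,0.0107],0,0.01],[[-0.011,-0.0005,0.015],0,0.01],[[-0.0135,-0.0005,0.0195],0,0.01],[[-0.0135,-0.0005,0.0195],0,0.01]]' 14
python3 -c "from h import *; go([0,.01,.02],px=.019,h=.0668); meas('t29')"
```

```text
t: 29.5
eef_pos: [0.5469, -0.2266, 0.2439]
ee_rot: [0.02, 1.0, 0.0, -0.001]
wrist_force: [0.3, 0.3, -3.2]
finger_gap: 0.016
grip_force: 14.0
t 29.5 heading err -0.07
0 [ 0.0045  0.0003 -0.01  ] [ 0.5424 -0.2261  0.2539]
10 [-0.0002  0.0003 -0.0012] [ 0.5471 -0.2263  0.2451]
20 [-0.0049  0.0003  0.0077] [ 0.5518 -0.2265  0.2362]
axis in tool [ 0.472  0.    -0.882] x in tool [-0.882  0.001 -0.472]
edge 223.0 wid (231, 204, 437) col320 V [(170, 242), (172, 242), (174, 241), (176, 183), (178, 182), (180, 184), (182, 184), (184, 185), (186, 185), (188, 182), (190, 183), (192, 183), (194, 187), (196, 240), (198, 240), (200, 240), (202, 240), (204, 240), (206, 239), (208, 240), (210, 240), (212, 240), (214, 240), (216, 239), (218, 240), (220, 240), (222, 240), (224, 240), (226, 240), (228, 240), (230, 239), (232, 239)]
```

It is 11 mm in with no contact force. Continuing to the plate with a softer grip so it can square itself.

```bash
python3 -m jog '[[[-0.0015,0,0.003],0,0.01],[[-0.003,0,0.006],0,0.01],[[-0.004,0,0.008],0,0.01],[[-0.005,0,0.01],0,0.01],[[-0.006,0,0.0115],0,0.01],[[-0.006,0,0.0115],0,0.01]]' 7
python3 -c "from h import *; go([.02],px=.019,h=.0668); meas('t30')"
```

```text
t: 30.05
eef_pos: [0.5531, -0.2272, 0.2342]
ee_rot: [0.02, 1.0, -0.0, 0.0]
wrist_force: [-0.9, -0.7, -1.2]
finger_gap: 0.0159
grip_force: 7.0
t 30.05 heading err -0.06
20 [ 0.0014  0.0007 -0.002 ] [ 0.5518 -0.2265  0.2362]
axis in tool [ 0.469 -0.001 -0.883] x in tool [-0.883  0.001 -0.469]
edge 220.0 wid (228, 203, 437) col320 V [(170, 241), (172, 241), (174, 184), (176, 184), (178, 183), (180, 184), (182, 182), (184, 182), (186, 183), (188, 184), (190, 182), (192, 184), (194, 184), (196, 241), (198, 240), (200, 241), (202, 240), (204, 240), (206, 240), (208, 240), (210, 240), (212, 241), (214, 241), (216, 240), (218, 240), (220, 241), (222, 240), (224, 240), (226, 241), (228, 240), (230, 240), (232, 240)]
```

```bash
python3 -m jog '[[[0,0,0],0,0.02],[[0,0,0],0,0.03],[[0,0,0],0,0.04],[[0,0,-0.02],0,0.04],[[0,0,-0.055],0,0.04],[[0.03,0,-0.08],0,0.04],[[0.055,0,-0.085],0,0.04],[[0.055,0,-0.085],0,0.04],[[0.055,0,-0.085],0,0.04]]' 7
python3 -c "from h import *; look('k31')"
```

```text
t: 30.85
eef_pos: [0.4976, -0.2249, 0.3208]
ee_rot: [0.02, 1.0, -0.0, 0.002]
wrist_force: [-0.3, -0.6, -0.5]
finger_gap: 0.0397
grip_force: 0.0
k31 30.85 [ 0.4976 -0.2249  0.3208] [-0.3 -0.6 -0.5]
pred square d20: top [[242.0, 264.0], [402.0, 264.0], [241.0, 343.0], [404.0, 343.0]] rib [[311.0, 262.0], [334.0, 262.0], [311.0, 344.0], [334.0, 344.0]] ribbase [322.0, 269.0]
blue rows (263, 241, 400) (280, 241, 400) (298, 240, 400) (333, 278, 357)
col 264 [(251, 95, 15, 104), (253, 23, 101, 151), (255, 24, 121, 171), (257, 23, 112, 161), (259, 23, 111, 158), (261, 24, 102, 153), (263, 112, 118, 158), (265, 113, 122, 157), (267, 111, 123, 158), (269, 111, 128, 155), (271, 111, 121, 160), (273, 111, 128, 157), (275, 120, 22, 81), (277, 108, 9, 137), (279, 90, 6, 199), (281, 95, 7, 208), (283, 109, 25, 81), (285, 120, 27, 67), (287, 115, 23, 66), (289, 110, 24, 64), (291, 125, 26, 59), (293, 109, 35, 59), (295, 120, 10, 51)]
col 322 [(251, 98, 10, 100), (253, 23, 111, 163), (255, 23, 114, 164), (257, 22, 107, 162), (259, 25, 68, 168), (261, 45, 13, 195), (263, 51, 9, 203), (265, 49, 10, 202), (267, 51, 9, 202), (269, 49, 10, 200), (271, 47, 9, 199), (273, 51, 9, 199), (275, 51, 9, 200), (277, 50, 8, 197), (279, 56, 10, 198), (281, 60, 8, 201), (283, 65, 8, 200), (285, 68, 10, 201), (287, 56, 9, 201), (289, 60, 8, 200), (291, 69, 9, 201), (293, 70, 8, 200), (295, 65, 8, 198)]
```

Square and seated: the edge is at row 263 (predicted 264), the rib top at 260 (262) and the width 241–400 (242–402). Now I'll grip the rib's middle firmly and push along the axis.

```bash
python3 -c "from h import *; go([.02,.055],px=-.001,h=.062); print(bot.get_obs()['eef_pos'])"
```

```text
t 30.9 heading err -0.07
20 [-0.0382  0.0005  0.0971] [ 0.5364 -0.2259  0.2226]
55 [-0.0546  0.0005  0.128 ] [ 0.5528 -0.2265  0.1917]
axis in tool [ 0.468 -0.001 -0.884] x in tool [-0.884  0.001 -0.468]
[ 0.498031   -0.22485902  0.31964655]
```

```bash
python3 -m jog '[[[-0.02,0,0],0,0.04],[[-0.038,0,0.01],0,0.04],[[-0.038,0,0.045],0,0.04],[[-0.038,0,0.08],0,0.04],[[-0.038,0,0.095],0,0.04],[[-0.038,0,0.097],0,0.01],[[-0.038,0,0.097],0,0.01],[[-0.038,0,0.097],0,0.01],[[-0.038,0,0.097],0,0.01],[[-0.038,0,0.097],0,0.01],[[-0.038,0,0.097],0,0.01]]' 45
python3 -m jog '[[[-0.002,0,0.004],0,0.01],[[-0.004,0,0.008],0,0.01],[[-0.006,0,0.0115],0,0.01],[[-0.0075,0,0.0145],0,0.01],[[-0.009,0,0.0175],0,0.01],[[-0.0105,0,0.02],0,0.01],[[-0.0105,0,0.02],0,0.01]]'
```

```text
t: 31.82
eef_pos: [0.537, -0.2265, 0.2236]
ee_rot: [0.02, 1.0, -0.0, 0.002]
wrist_force: [0.7, 0.4, 1.6]
finger_gap: 0.0157
grip_force: 45.0
t: 32.4
eef_pos: [0.5474, -0.2276, 0.2042]
ee_rot: [0.02, 1.0, -0.001, 0.002]
wrist_force: [-1.4, 0.4, 8.0]
finger_gap: 0.0157
grip_force: 45.0
```

```bash
python3 -m jog '[[[-0.0015,0,0.003],0,0.01],[[-0.003,0,0.006],0,0.01],[[-0.0045,0,0.0085],0,0.01],[[-0.006,0,0.011],0,0.01],[[-0.0065,0,0.0125],0,0.01],[[-0.0065,0,0.0125],0,0.01]]'
```

```text
t: 32.9
eef_pos: [0.5542, -0.2278, 0.1914]
ee_rot: [0.02, 1.0, -0.001, 0.002]
wrist_force: [-0.2, -0.0, 6.1]
finger_gap: 0.0157
grip_force: 45.0
```

```bash
python3 -m jog '[[[0,0,0],0,0.02],[[0,0,0],0,0.03],[[0,0,0],0,0.04],[[0,0,0],0,0.04],[[0,0,-0.02],0,0.04],[[0,0,-0.06],0,0.04],[[0.025,0,-0.095],0,0.04],[[0.055,0,-0.125],0,0.04],[[0.055,0,-0.13],0,0.04],[[0.055,0,-0.13],0,0.04],[[0.055,0,-0.13],0,0.04]]' 10
python3 - <<'E'
from h import *
look('k32')
m=bot.camera_model('wrist'); m['fish']=1
for d in (.044,.050,.056):
    q=proj(m,incol([0,0,d,0,0])(np.vstack([TOP,RIBT]))); print(d,'top',q[:4].round(0).tolist(),'rib',q[4:].round(0).tolist())
for f in ('k31','k32'):
    im=cv2.imread(f'pics/{f}.png'); h=cv2.cvtColor(im,cv2.COLOR_BGR2HSV); r=(cv2.inRange(h,(0,150,70),(7,255,255))|cv2.inRange(h,(172,150,70),(180,255,255)))
    n,l,s,c=cv2.connectedComponentsWithStats(r); print(f,[s[i].tolist() for i in range(1,n) if s[i,4]>60 and 150<c[i][0]<480])
s0=cv2.imread('pics/side0.png'); s1=bot.capture('side'); cv2.imwrite('pics/side32.png',s1); ms=bot.camera_model('side')
for f in (s0,s1):
    h=cv2.cvtColor(f,cv2.COLOR_BGR2HSV); r=(cv2.inRange(h,(0,150,70),(7,255,255))|cv2.inRange(h,(172,150,70),(180,255,255)))
    n,l,s,c=cv2.connectedComponentsWithStats(r); print('side red',[s[i].tolist()+c[i].round(1).tolist() for i in range(1,n) if s[i,4]>8 and 320<c[i][0]<430 and 230<c[i][1]<320])
print('bot',bot.get_obs()['t'])
E
```

```text
t: 33.82
eef_pos: [0.498, -0.2246, 0.3189]
ee_rot: [0.02, 1.0, 0.0, 0.0]
wrist_force: [0.4, -0.8, -1.0]
finger_gap: 0.0398
grip_force: 0.0
k32 33.8167 [ 0.498  -0.2246  0.3189] [ 0.4 -0.8 -1. ]
pred square d20: top [[241.0, 265.0], [402.0, 265.0], [240.0, 344.0], [404.0, 344.0]] rib [[310.0, 263.0], [334.0, 263.0], [310.0, 345.0], [334.0, 345.0]] ribbase [322.0, 270.0]
blue rows (267, 376, 391) (283, 245, 392) (300, 287, 351) (333, 278, 356)
col 263 [(255, 23, 123, 172), (257, 23, 129, 172), (259, 23, 126, 174), (261, 23, 128, 174), (263, 24, 130, 171), (265, 26, 81, 151), (267, 107, 36, 113), (269, 112, 118, 154), (271, 112, 123, 157), (273, 112, 123, 156), (275, 113, 123, 155), (277, 112, 129, 156), (279, 115, 57, 99), (281, 90, 6, 136), (283, 90, 8, 95), (285, 110, 12, 65), (287, 165, 9, 59), (289, 120, 4, 61), (291, 144, 23, 56), (293, 130, 14, 54), (295, 120, 15, 52), (297, 135, 10, 49), (299, 132, 26, 50)]
col 321 [(255, 24, 116, 167), (257, 23, 107, 160), (259, 23, 105, 163), (261, 23, 98, 161), (263, 23, 94, 162), (265, 25, 60, 140), (267, 47, 9, 190), (269, 50, 11, 200), (27
[... 265 characters left out ...]
), (299, 60, 9, 203)]
0.044 top [[246.0, 270.0], [396.0, 269.0], [245.0, 344.0], [398.0, 343.0]] rib [[311.0, 268.0], [332.0, 268.0], [311.0, 344.0], [333.0, 344.0]]
0.05 top [[248.0, 270.0], [395.0, 270.0], [247.0, 343.0], [396.0, 343.0]] rib [[311.0, 269.0], [332.0, 269.0], [311.0, 343.0], [332.0, 343.0]]
0.056 top [[249.0, 271.0], [394.0, 271.0], [248.0, 343.0], [395.0, 342.0]] rib [[311.0, 270.0], [332.0, 270.0], [311.0, 343.0], [332.0, 343.0]]
k31 [[213, 292, 26, 24, 338]]
k32 [[212, 294, 41, 23, 550]]
side red [[346, 252, 16, 15, 121, 353.2, 259.0], [390, 289, 16, 15, 125, 397.3, 296.3]]
side red [[346, 252, 15, 14, 115, 353.2, 258.9], [390, 290, 16, 14, 118, 397.6, 296.5]]
bot 33.9167
```

The cassette stays down after release: its width of 147 px matches d = 50 mm exactly. Both latches are at their starting pixel positions in the side view, and the arm is clear, so I'm handing in.

```bash
python3 -c "from h import *; print(bot.close_job())"
```

```text
the job is handed in; nothing more can be done
None
```

I loaded the blue cassette square in the column with its grip rib outwards, released it, moved the arm clear, and handed the job in at about 34 s. The last pictures show it holding at the latched depth with both latches sprung back in. `close_job()` returned no verdict, and I didn't re-measure the green cassette or the glassware.

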